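# Load the culture tubes into the tilting slant rack and lock it at its slant

### The arm

A 7-joint arm with a two-finger parallel gripper is mounted at the origin on a cart in front of the work surface, level with it; the furniture and walls round the work are solid. World frame = base frame: x ahead of the robot, y to its left, z up, the work surface at z = 0. Lengths are in m, angles in rad, forces in N, time in s.
With the tool pointing down it reaches from about 0.4 to 0.9 m from the base axis. Payload 5.5 kg.
Tool frame: the origin (TCP) lies midway between the tips of the shut fingers; the grasp point (between the pads) lies 19 mm behind it (env.grasp_offset is the distance from the TCP to the grasp point, in m); z points along the fingers, y is the line along which they close (so a half turn about z gives the same grasp; the last joint's range is limited). The gripper opens to 92 mm and grips with 3 to 60 N. Pads are 19 mm wide; open, the fingers measure 130 mm over their backs; the gripper's body (75 mm by 190 mm) begins 47 mm behind the grasp point.
Start: joints at [1.462, 0.501, -0.427, 1.55, 0.221, 1.138, -0.21], TCP at [0.236, -0.606, 0.227] pointing down, gripper open.
Joint ranges: [-2.88, 2.88], [-0.31, 2.03], [-1.54, 1.56], [0.2, 2.42], [-1.41, 4.55], [0.19, 2.02], [-2.57, 2.57]. Speed limits (rad/s): [2.57, 2.57, 3.14, 3.14, 3.14, 3.14, 3.14].

### API

Orientations are given as a rotation vector (axis times angle).
In Python, from cell import telemetry, imaging, env gives the robot as it stands.
- The arm moves only by the tool arm_command, never from a script. Its argument "rows" is one flat list of numbers, 4 for each row, row after row: the shift along the tool's x, y, z in cm, then the turn about the tool's z in degrees. In form: [tx, ty, tz, turn, tx, ty, tz, turn, ...]. A call has 1 to 8 rows; each row shifts and turns the commanded pose from where the row before left it, along the tool's axes as they then stand; what a row does not reach is not made up. A row lasts 1/8 s, in which the tool goes at most 62.5 mm and 10.7 degrees, less where a joint would pass 70% of its speed; a pose out of reach is approached as far as the arm can. A call is refused whole if a number of a shift passes 6.25 or a number of a turn 10.7, either way. A call with a gripper value outside its range is refused whole. "fingers" is the opening, from 0 (shut) to 1 (fully open), set as the call begins (left out, the last holds). The fingers move at their own pace and stop on an object; "newtons" is the grip in N (left out, the last holds). Time passes only in rows, so rows that do not move let the fingers close. It gives the time, the measured TCP pose, the force, the opening and the grip force at its end, in the units of the state.
- telemetry.get_state(): the state, without advancing time (a new reading comes with each control period).
- imaging.read_camera(name): name is "side" or "top"; returns (picture, depth): 480x640x3 uint8, red, green, blue; 480x640 float32, m along the optical axis (not along the pixel's ray), 0 where there is no reading.
- imaging.calibration(name): a dict with "fovy" (degrees; the focal length in pixels is half the picture's height over the tangent of half this angle, whatever the lens; pixels are square), "cx", "cy" (the principal point, pixels), "rvec" (rotation vector, rad) and "tvec" (3), from world to camera coordinates, as OpenCV has them. Camera axes: x right, y down, z forward; pixel columns grow to the right and rows downward; lengths in m; the calibration is good to about 2 mm. A picture is of the moment at which its call begins. calibration takes no time and is no camera call.
- env.close_job(): hands the job in; it is judged then, once.
Trained networks look in the newest picture that a camera, given by its name, has taken for a name from the list of things; names that differ only in an ending like _2 or _b are one class to them, and where a whole thing is asked for, a point or a joint stands for the part that bears it (a point fixed in the world has none). Each returns a list of dicts, best first, with "p" (0 to 1); they miss things now and then, are a little off and sometimes report something else, mostly with a low value. They report only what shows in the picture. A call takes as long as a camera call. They do not tell look-alikes from the thing itself.
- imaging.boxes_of(query, camera): "rect" ([left, top, width, height] in pixels, round what is visible of it).
The state is a dict: "t": time; "joints": joint angles; "joint_velocities": joint speeds; "joint_torque": joint torques, N m; "position": TCP position; "eef_rot": TCP orientation; "force": force on the tool from outside, world axes, zero at the start; "ft_torque": the same for the moment, N m; "gripper_width": opening from 0.0 (shut) to 1.0 (fully open); "finger_force": force on a finger pad.
Only numpy, scipy, OpenCV 4.12 (cv2) and the standard library are available. Lean on these libraries where they do the work, as an engineer would, in place of code of your own. Each camera call takes 0.05 s, during which the arm holds its last target. There are 200 camera calls.

### The job

Set the stoppered culture tubes up in the tilting slant rack: swing the rack's white block upright and lock it there with the ball-headed pin, then stand every tube that lies on the worktop foot down in a pocket of its own. When all are in, draw the pin, swing the block back to its 50 degree slant and lock it there with the pin fully home, tubes still seated; leave the digital timer where it is.

Things in the scene. Friction and masses are not known exactly. Their poses are not given: they have to be found in the camera images.
- slant_rack_stand: the fixed stand of the tilting slant rack: aluminium base plate 140 x 360 x 12 mm with two cheeks. Origin at the centre of its underside; +x points away from the handle side, +y along the trunnion axis. Does not move; its place and yaw differ each time
- tube_block (a joint): angle (rad) of the white four-pocket block on its trunnions: 0 = pockets upright (loading), 0.873 (50 deg) = the slant, pocket mouths leaning to the stand's +x, away from the handle bar. Travel -0.15 to 1.05. The hinge is stiff (about 0.2 N m) and stays where it is left
- trunnion_axis (a point): middle of the trunnion axis, 100 mm above the worktop, on the stand; the axis runs along the stand's y
- block_mid (a point): point on the block on the trunnion axis, midway along the row of pockets; turns with the block: +z along the pockets, up out of them
- handle_bar (a point): middle of the black handle bar in front of the block: round, 12 mm thick, 100 mm long, parallel to the trunnion axis, 92 mm from it (in the block's frame 92 mm to -x and 8 mm to -z); can be pinched from above at every angle; it turns in the fingers as the block swings
- lock_bush (a point): centre of the mouth of the steel lock bush, above the blue index drum at the stand's -y end: upright 14 mm bore, its mouth countersunk to 26 mm, 178 mm above the worktop. The drum's 14 mm radial bores come under the bush at block angles 0 and 0.873; a pin dropped through the bush then enters the drum and locks the block (about 0.06 rad of play)
- park_bush (a point): centre of the mouth of the plain steel parking bush at the stand's +y end, upright 14 mm bore, mouth countersunk to 26 mm, 106 mm above the worktop, open below: the pin may stand here while the block is swung
- lock_pin: steel lock pin, 12 mm thick, round nose, about 90 g. Origin at its nose; +z runs up to its head: square 30 mm collar 54 to 60 mm from the nose, then a smooth black 28 mm ball centred at 82 mm; weight 33 mm below it; swings like the tubes (grip about 1 N). Home, the collar rests on the bush, nose 54 mm below its mouth; if the drum's bore is out of line it stands 17 mm higher.
- tube_1: amber glass culture tube, round foot, white stopper; 24 x 139 mm, about 100 g. Origin at the tip of its foot; +z runs to the stopper. Square 30 mm shoulder 94 to 102 mm up (stops rolling), then a smooth 30 mm ball centred at 124 mm; weight 65 mm below the ball. Pinched by the ball it keeps its tilt in a firm grip, and swings plumb as the grip fades to 1 to 2 N
- tube_2: amber glass culture tube, round foot, white stopper; 24 x 139 mm, about 100 g. Origin at the tip of its foot; +z runs to the stopper. Square 30 mm shoulder 94 to 102 mm up (stops rolling), then a smooth 30 mm ball centred at 124 mm; weight 65 mm below the ball. Pinched by the ball it keeps its tilt in a firm grip, and swings plumb as the grip fades to 1 to 2 N
- tube_3: amber glass culture tube, round foot, white stopper; 24 x 139 mm, about 100 g. Origin at the tip of its foot; +z runs to the stopper. Square 30 mm shoulder 94 to 102 mm up (stops rolling), then a smooth 30 mm ball centred at 124 mm; weight 65 mm below the ball. Pinched by the ball it keeps its tilt in a firm grip, and swings plumb as the grip fades to 1 to 2 N
- tube_4: amber glass culture tube, round foot, white stopper; 24 x 139 mm, about 100 g. Origin at the tip of its foot; +z runs to the stopper. Square 30 mm shoulder 94 to 102 mm up (stops rolling), then a smooth 30 mm ball centred at 124 mm; weight 65 mm below the ball. Pinched by the ball it keeps its tilt in a firm grip, and swings plumb as the grip fades to 1 to 2 N
- pocket_1 (a point): mouth centre of one of the four square pockets of the tilting block (28 mm wide, 64 mm deep, in a row 48 mm apart along the trunnion axis); its +z points up out of the pocket and tilts with the block. In a pocket a tube's foot is 64 mm below this point
- pocket_2 (a point): mouth centre of one of the four square pockets of the tilting block (28 mm wide, 64 mm deep, in a row 48 mm apart along the trunnion axis); its +z points up out of the pocket and tilts with the block. In a pocket a tube's foot is 64 mm below this point
- pocket_3 (a point): mouth centre of one of the four square pockets of the tilting block (28 mm wide, 64 mm deep, in a row 48 mm apart along the trunnion axis); its +z points up out of the pocket and tilts with the block. In a pocket a tube's foot is 64 mm below this point
- pocket_4 (a point): mouth centre of one of the four square pockets of the tilting block (28 mm wide, 64 mm deep, in a row 48 mm apart along the trunnion axis); its +z points up out of the pocket and tilts with the block. In a pocket a tube's foot is 64 mm below this point
- digital_timer: bystander: white digital timer, 64 x 64 x 18 mm, origin at the centre of its underside; leave it alone
There are look-alikes about, which are no part of the job. What is shaped like the lock_pin but purple or turquoise is not meant.

How it is judged:
On the way, in this order (a step that is already met when the one before it is completed fails the run):
1. the block stands upright and the pin is home in the lock bush (value of joint tube_block between -0.1 and 0.1 rad and horizontal distance between lock_pin and lock_bush below 0.006 m and z of lock_pin in the frame of slant_rack_stand below 0.13 m and angle between lock_pin's own z axis and vertical below 0.15 rad), for 0.2 s.
2. every tube stands in a pocket of the upright block, still locked by the pin (all of step 1 and z of tube_1 in the frame of block_mid between -0.05 and -0.026 m and x of tube_1 in the frame of block_mid between -0.012 and 0.012 m and y of tube_1 in the frame of block_mid between -0.09 and 0.09 m and angle between the z axis of each of tube_1, tube_2, tube_3, tube_4 and the z axis of block_mid, either way round below 0.15 rad and z of tube_2 in the frame of block_mid between -0.05 and -0.026 m and x of tube_2 in the frame of block_mid between -0.012 and 0.012 m and y of tube_2 in the frame of block_mid between -0.09 and 0.09 m and z of tube_3 in the frame of block_mid between -0.05 and -0.026 m and x of tube_3 in the frame of block_mid between -0.012 and 0.012 m and y of tube_3 in the frame of block_mid between -0.09 and 0.09 m and z of tube_4 in the frame of block_mid between -0.05 and -0.026 m and x of tube_4 in the frame of block_mid between -0.012 and 0.012 m and y of tube_4 in the frame of block_mid between -0.09 and 0.09 m), for 0.2 s.
At the end, for the whole second after the job is handed in: the block is at its slant (0.873 rad within 0.1), the pin is home in the lock bush (nose at least 48 mm below the bush's mouth, within 6 mm of its centre line), every tube sits in a pocket with its foot within 8 mm of the pocket's floor and its axis within 0.15 rad of the pocket's, all at rest (value of joint tube_block between 0.773 and 0.973 rad and horizontal distance between lock_pin and lock_bush below 0.006 m and z of lock_pin in the frame of slant_rack_stand below 0.13 m and angle between lock_pin's own z axis and vertical below 0.15 rad and z of tube_1 in the frame of block_mid between -0.05 and -0.026 m and x of tube_1 in the frame of block_mid between -0.012 and 0.012 m and y of tube_1 in the frame of block_mid between -0.09 and 0.09 m and angle between the z axis of each of tube_1, tube_2, tube_3, tube_4 and the z axis of block_mid, either way round below 0.15 rad and z of tube_2 in the frame of block_mid between -0.05 and -0.026 m and x of tube_2 in the frame of block_mid between -0.012 and 0.012 m and y of tube_2 in the frame of block_mid between -0.09 and 0.09 m and z of tube_3 in the frame of block_mid between -0.05 and -0.026 m and x of tube_3 in the frame of block_mid between -0.012 and 0.012 m and y of tube_3 in the frame of block_mid between -0.09 and 0.09 m and z of tube_4 in the frame of block_mid between -0.05 and -0.026 m and x of tube_4 in the frame of block_mid between -0.012 and 0.012 m and y of tube_4 in the frame of block_mid between -0.09 and 0.09 m and linear speed of each of tube_1, tube_2, tube_3, tube_4, lock_pin below 0.03 m/s); the robot touches nothing.
It fails at once if the digital timer is moved more than 30 mm (distance of digital_timer from where it was at the start of the episode above 0.03 m).
Of tube_1, tube_2, tube_3, tube_4 only 2 to 3 are there at a start; the rules pass over those that are not, and their reading is None.
At some moment in a run one of tube_1, tube_2, tube_3, tube_4 may be knocked a few centimetres aside while the robot is not near it.
Once in a run the grip may slacken for a moment while it holds something.
It also fails if it takes over 210 s, if anything falls off the work surface, if the arm or the gripper's body presses on something with over 40 N, if the wrist force passes 120 N, or if a joint passes its speed limit or range.

## Working session

There is one attempt and no reset: what is moved stays moved. The work goes in short steps, Python scripts to look and compute and a tool call to move; the robot and the scene stay as the last step left them, time stands still between calls to the robot, and variables do not carry over. Pictures are saved under pics/ and viewed, at most 14 in all, crops included, and the job is handed in when it is done.

Besides the shell and the picture viewer there is one more tool, called by a JSON object that holds its "method" and its "body", one argument or row to a line. arm_command: Moves the arm, as the interface text tells. Its arguments: {"type":"object","properties":{"rows":{"type":"array","items":{"type":"number"}},"fingers":{"type":"number"},"newtons":{"type":"number"}},"required":["rows"]}

```bash
mkdir -p pics; ls; cat > h.py <<'E'
import numpy as np, cv2
from cell import telemetry, imaging, env
def cal(n):
    c=imaging.calibration(n); f=240/np.tan(np.radians(c["fovy"])/2)
    R=cv2.Rodrigues(np.array(c["rvec"],float))[0]; return f,c["cx"],c["cy"],R,np.array(c["tvec"],float)
def cloud(n,d):
    f,cx,cy,R,t=cal(n); v,u=np.mgrid[0:480,0:640]
    P=np.stack([(u-cx)/f*d,(v-cy)/f*d,d],-1); W=(P-t)@R; W[d==0]=np.nan; return W
def proj(n,p):
    f,cx,cy,R,t=cal(n); q=R@np.array(p,float)+t; return q[0]/q[2]*f+cx,q[1]/q[2]*f+cy
def grab(n,name=None):
    im,d=imaging.read_camera(n)
    if name: cv2.imwrite("pics/"+name,im[:,:,::-1]); np.savez("pics/"+name+".npz",im=im,d=d)
    return im,d,cloud(n,d)
E
python3 - <<'E'
from h import *
for n in("top","side"):
    im,d,W=grab(n,n+"0.png"); c=imaging.calibration(n); print(n,c, "campos",-cal(n)[3].T@cal(n)[4])
    for q in("tube_1","lock_pin","slant_rack_stand","tube_block","digital_timer"):
        print(q,[(np.round(b["rect"]).astype(int).tolist(),round(b["p"],2)) for b in imaging.boxes_of(q,n)])
print(telemetry.get_state())
E
```

```text
pics
top {'fovy': 48.930252174528036, 'cx': 319.5092967610267, 'cy': 234.60326774254486, 'rvec': array([ 2.01408064, -2.2057226 ,  0.22744541]), 'tvec': array([0.00988936, 0.62388769, 1.10250962])} campos [ 0.37836391 -0.0310539   1.20860975]
tube_1 [([464, 239, 24, 60], 0.65)]
lock_pin [([353, 322, 17, 44], 0.69), ([357, 208, 39, 14], 0.64), ([356, 270, 35, 28], 0.51)]
slant_rack_stand [([145, 261, 167, 83], 0.62)]
tube_block [([164, 274, 138, 72], 0.57), ([146, 264, 171, 85], 0.47)]
digital_timer [([287, 160, 32, 31], 0.61)]
side {'fovy': 50.458138928885525, 'cx': 335.01334437001395, 'cy': 244.7902946329591, 'rvec': array([ 0.50090639, -2.65724586,  1.29113682]), 'tvec': array([0.55884716, 0.26288699, 1.23464883])} campos [0.24780829 0.95719178 0.96340666]
tube_1 [([371, 237, 45, 10], 0.84), ([382, 215, 42, 7], 0.59)]
lock_pin [([409, 276, 35, 10], 0.49), ([327, 237, 13, 16], 0.42), ([372, 235, 43, 10], 0.22)]
slant_rack_stand [([282, 252, 123, 160], 0.57)]
tube_block [([317, 271, 81, 92], 0.87)]
digital_timer [([269, 258, 22, 21], 0.7), ([314, 268, 81, 92], 0.44)]
{'t': 0.6, 'joints': array([ 1.46219166,  0.50085285, -0.42698541,  1.55034879,  0.22080091,
        1.13828919, -0.21030051]), 'joint_velocities': array([-0.00193217,  0.00191907,  0.00069429, -0.00199887,  0.00070522,
       -0.00142237, -0.00058119]), 'joint_torque': array([ 8.04191986e-04, -5.66092122e+01, -5.80657035e+00, -2.79357755e+01,
       -6.65480504e-02,  2.09063926e-02,  6.64725712e-05]), 'position': array([ 0.23618169, -0.60561347,  0.22677832]), 'eef_rot': array([3.08734887e+00, 5.80659324e-01, 7.20824822e-05]), 'force': array([ 0.19925571, -0.11292853, -0.2326976 ]), 'ft_torque': array([-0.0343711 ,  0.03651711,  0.04359248]), 'finger_force': 0.0, 'gripper_width': 0.998599310434801}
```

View pics/top0.png

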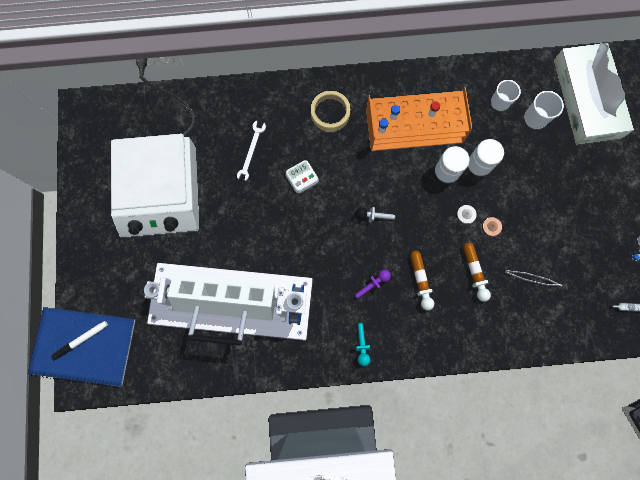

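View pics/side0.png

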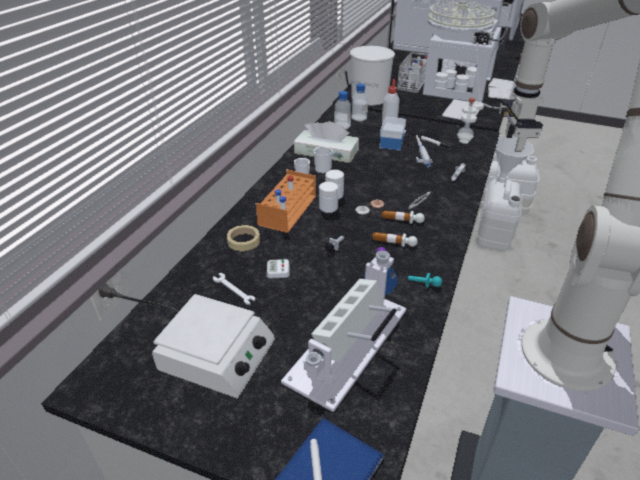

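Top view: the two tubes lie at (421,280) and (476,272). Pin-shaped things: (375,215) steel with a black ball, (373,284) purple, (363,345) turquoise. I choose the steel one at (375,215). The rack is at (230,300), its lock bush at (293,298), its park bush at (151,290) and the handle at (208,345). The timer is at (302,177).

```bash
python3 - <<'E'
from h import *
z=np.load("pics/top0.png.npz"); im,d=z["im"],z["d"]; W=cloud("top",d)
c=im[195:375,135:400,::-1]; cv2.imwrite("pics/c0.png",cv2.resize(c,None,fx=3,fy=3,interpolation=cv2.INTER_CUBIC))
print("table",np.nanmedian(W[300:330,560:600,2]),W[240,350])
# objects: points above table
H=(W[...,2]>0.006)
for name,(x0,y0,x1,y1) in dict(pin=(350,200,402,226),purple=(345,262,400,305),turq=(350,315,380,372),tA=(404,242,440,315),tB=(455,235,498,305),timer=(282,155,322,196)).items():
    m=np.zeros_like(H); m[y0:y1,x0:x1]=H[y0:y1,x0:x1]; P=W[m]
    xy=P[:,:2]; c=xy.mean(0); u,s,vt=np.linalg.svd(xy-c); a=(xy-c)@vt[0]; b=(xy-c)@vt[1]
    print(name,len(P),"c",c.round(3),"ax",vt[0].round(3),"ext",a.min().round(3),a.max().round(3),b.min().round(3),b.max().round(3),"zmax",P[:,2].max().round(3),"ends",(c+a.min()*vt[0]).round(3),(c+a.max()*vt[0]).round(3))
    for lo in np.linspace(a.min(),a.max(),9)[:-1]:
        k=(a>=lo)&(a<lo+np.ptp(a)/8); print("  ",(lo).round(3),k.sum(),np.ptp(b[k]).round(3) if k.any() else 0,P[k,2].max().round(3) if k.any() else 0)
for p in((293,298),(297,300),(151,290),(187,288),(211,290),(234,292),(257,295),(207,352),(192,350),(226,352),(161,266),(310,279),(150,322),(303,335)): print(p,W[p[1],p[0]].round(3))
E
```

```text
table 0.0023432836199724764 [ 0.6160085  -0.11707175  0.00474837]
pin 333 c [ 0.67  -0.173] ax [0.103 0.995] ext -0.069 0.051 -0.023 0.038 zmax 0.04 ends [ 0.663 -0.242] [ 0.675 -0.123]
   -0.069 7 0.041 0.01
   -0.054 32 0.036 0.017
   -0.039 37 0.053 0.025
   -0.024 33 0.039 0.022
   -0.009 76 0.043 0.038
   0.006 53 0.06 0.037
   0.021 73 0.042 0.04
   0.036 21 0.03 0.034
purple 399 c [ 0.51  -0.161] ax [ 0.336 -0.942] ext -0.072 0.062 -0.06 0.066 zmax 0.039 ends [ 0.486 -0.093] [ 0.531 -0.22 ]
   -0.072 9 0.041 0.008
   -0.055 40 0.087 0.018
   -0.039 52 0.083 0.021
   -0.022 54 0.088 0.025
   -0.005 80 0.1 0.035
   0.012 98 0.09 0.038
   0.029 54 0.087 0.039
   0.045 11 0.035 0.008
turq 392 c [ 0.372 -0.119] ax [-0.999  0.034] ext -0.067 0.052 -0.026 0.036 zmax 0.039 ends [ 0.439 -0.121] [ 0.32  -0.117]
   -0.067 10 0.047 0.011
   -0.052 43 0.06 0.02
   -0.037 40 0.051 0.022
   -0.022 47 0.057 0.026
   -0.007 87 0.047 0.035
   0.008 64 0.059 0.038
   0.022 86 0.053 0.039
   0.037 14 0.053 0.028
tA 716 c [ 0.506 -0.267] ax [-0.998 -0.07 ] ext -0.093 0.074 -0.057 0.049 zmax 0.039 
[... 613 characters left out ...]
 0.049 -0.049 0.046 zmax 0.025 ends [ 0.837 -0.037] [ 0.732 -0.002]
   -0.061 8 0.05 0.008
   -0.048 20 0.069 0.02
   -0.034 86 0.091 0.024
   -0.02 145 0.093 0.025
   -0.006 193 0.093 0.024
   0.007 148 0.082 0.024
   0.021 85 0.064 0.025
   0.035 21 0.068 0.018
(293, 298) [0.479 0.018 0.164]
(297, 300) [0.476 0.012 0.145]
(151, 290) [0.53  0.322 0.087]
(187, 288) [0.527 0.244 0.092]
(211, 290) [0.518 0.193 0.096]
(234, 292) [0.509 0.145 0.092]
(257, 295) [0.499 0.097 0.093]
(207, 352) [0.392 0.227 0.004]
(192, 350) [0.399 0.26  0.001]
(226, 352) [0.388 0.185 0.001]
(161, 266) [0.593 0.32  0.017]
(310, 279) [ 0.532 -0.017  0.016]
(150, 322) [0.468 0.348 0.017]
(303, 335) [0.409 0.01  0.015]
```

View pics/c0.png

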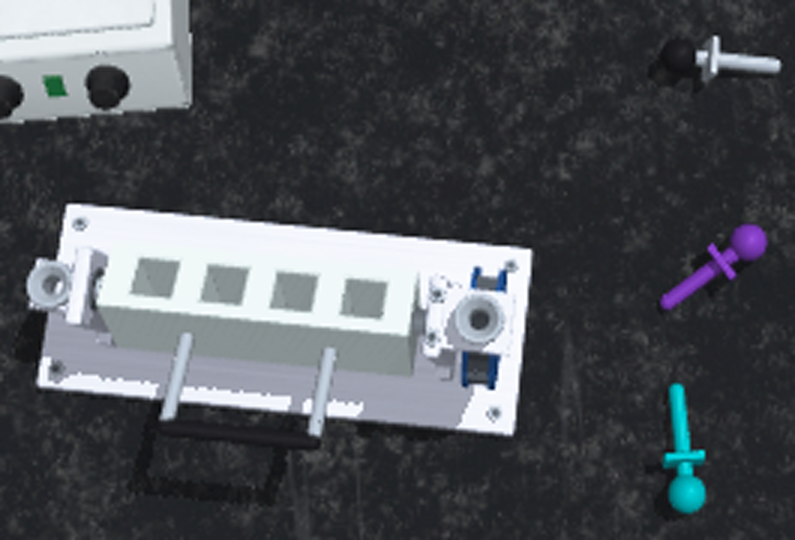

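The crop confirms the target: the pin at full-image (375,215) has a steel shaft and a black ball at (362,214), while the other two are purple and turquoise. In the rack, the lock bush is at (295,301), the park bush at (152,290), the handle middle at (215,340), and the block leans away from the handle.

```bash
cat >> h.py <<'E'
def ray(n,u,v,z):
    f,cx,cy,R,t=cal(n); C=-R.T@t; r=R.T@np.array([(u-cx)/f,(v-cy)/f,1.]); return C+r*(z-C[2])/r[2]
def pose():
    s=telemetry.get_state(); R=cv2.Rodrigues(np.array(s["eef_rot"],float))[0]
    return s["position"],np.degrees(np.arctan2(R[1,0],R[0,0])),s
def go(tgt,alpha=None,n=None,start=None):
    """rows from the present (or given) pose to TCP tgt with tool-x heading alpha (deg, world)"""
    p,a,s=pose() if start is None else (np.array(start[:3],float),start[3],None)
    if alpha is None: alpha=a
    da=(alpha-a+90)%180-90
    D=np.array(tgt)-p; n=n or int(max(np.ceil(np.linalg.norm(D)/.06),np.ceil(abs(da)/10.5),1))
    print("from",p.round(4),round(a,1),"da",round(da,1),"n",n)
    for i in range(n):
        A=np.radians(a+da*i/n); d=D/n*100
        print("  ",[round(float(x),2) for x in (d[0]*np.cos(A)+d[1]*np.sin(A),d[0]*np.sin(A)-d[1]*np.cos(A),-d[2],-da/n)])
    return [*tgt,a+da]
E
python3 - <<'E'
from h import *
z=np.load("pics/top0.png.npz"); im,d=z["im"],z["d"]; W=cloud("top",d)
L=ray("top",294.7,301.3,.178); P=ray("top",151.7,289.7,.106)
C=[ray("top",135+a/3,195+b/3,.012) for a,b in((67,205),(532,249),(513,436),(38,386))]
print("lock",L.round(4),"park",P.round(4),"corners",np.round(C,4),"mid",np.mean(C,0).round(4))
e=(C[0]-C[1]+C[3]-C[2]);yaw=np.degrees(np.arctan2(-e[0],e[1])); print("yaw plate",yaw,"len",np.linalg.norm(C[0]-C[1]),np.linalg.norm(C[1]-C[2]))
v=P-L; print("yaw bush",np.degrees(np.arctan2(-v[0],v[1])),np.linalg.norm(v[:2]))
# handle: dark pixels above table
g=im.max(2)<60; m=np.zeros_like(g); m[325:352,180:250]=1; k=g&m&(W[...,2]>.05)
Q=W[k]; print("handle",k.sum(),np.median(Q,0).round(4),Q[:,1].min().round(3),Q[:,1].max().round(3))
# pocket mouth plane: white block top pixels
for a,b in((183,265),(258,265),(331,268),(400,275),(120,262),(190,310),(265,320),(340,325)):
    u,v=int(135+a/3),int(195+b/3); print("top",(u,v),W[v,u].round(4))
for nm,uv,h in(("pinball",(362.3,214),.014),("pinnose",(395,216.5),.012),("A ball",(428,303.5),.015),("A foot",(416,251),.012),("B ball",(484,295.5),.015),("B foot",(469,243),.012)): print(nm,ray("top",*uv,h).round(4))
E
python3 - <<'E'
import sys; sys.path.insert(0,'.')
from h import *
z=np.load("pics/top0.png.npz"); im=z["im"]
hsv=cv2.cvtColor(im,cv2.COLOR_RGB2HSV)
# subpixel balls: bright blobs / tubes
for nm,(x0,y0,x1,y1) in dict(A=(410,290,440,315),B=(470,283,498,305)).items():
    s=im[y0:y1,x0:x1].min(2)>150; v,u=np.nonzero(s); print(nm,"white",u.mean()+x0,v.mean()+y0,len(u),u.min()+x0,u.max()+x0,v.min()+y0,v.max()+y0)
for nm,(x0,y0,x1,y1) in dict(A=(404,242,440,300),B=(455,235,498,290)).items():
    h=hsv[y0:y1,x0:x1]; s=(h[...,1]>120)&(h[...,2]>70); v,u=np.nonzero(s); print(nm,"amber",len(u),u.min()+x0,u.max()+x0,v.min()+y0,v.max()+y0)
E
```

```text
lock [0.4705 0.0149 0.178 ] park [0.5282 0.3145 0.106 ] corners [[ 0.6005  0.3296  0.012 ]
 [ 0.5345 -0.022   0.012 ]
 [ 0.3969  0.0042  0.012 ]
 [ 0.4654  0.3548  0.012 ]] mid [0.4993 0.1666 0.012 ]
yaw plate -10.84859212053493 len 0.3578101556933072 0.14002396839111506
yaw bush -10.895382345286231 0.3051497569560029
handle 316 [0.4138 0.1847 0.1316] 0.131 0.239
top (196, 283) [0.5308 0.2164 0.1277]
top (221, 283) [0.527  0.1663 0.1214]
top (245, 284) [0.5201 0.1166 0.1235]
top (268, 286) [0.5116 0.0695 0.1245]
top (175, 282) [0.5371 0.2601 0.1253]
top (198, 298) [0.4987 0.2117 0.1362]
top (223, 301) [0.4878 0.1609 0.1389]
top (248, 303) [0.4793 0.1111 0.1371]
pinball [ 0.6732 -0.1513  0.014 ]
pinnose [ 0.6607 -0.2269  0.012 ]
A ball [ 0.4531 -0.2761  0.015 ]
A foot [ 0.575  -0.2652  0.012 ]
B ball [ 0.4594 -0.404   0.015 ]
B foot [ 0.5825 -0.3893  0.012 ]
A white 427.0115606936416 299.28901734104045 173 420 433 290 309
B white 483.34615384615387 291.6794871794872 156 476 490 283 300
A amber 282 411 429 250 290
B amber 286 464 485 242 282
```

```bash
python3 - <<'E'
from h import *
a=go((.5,-.25,.3),79.1,8)
b=go((.4135,.182,.26),79.1,8,start=a)
E
```

```text
from [ 0.2362 -0.6056  0.2268] 21.3 da 57.8 n 8
   [4.69, -2.94, -0.92, -7.22]
   [5.02, -2.33, -0.92, -7.22]
   [5.27, -1.68, -0.92, -7.22]
   [5.44, -1.0, -0.92, -7.22]
   [5.53, -0.31, -0.92, -7.22]
   [5.52, 0.39, -0.92, -7.22]
   [5.43, 1.08, -0.92, -7.22]
   [5.25, 1.75, -0.92, -7.22]
from [ 0.5  -0.25  0.3 ] 79.1 da 0.0 n 8
   [5.1, -2.08, 0.5, -0.0]
   [5.1, -2.08, 0.5, -0.0]
   [5.1, -2.08, 0.5, -0.0]
   [5.1, -2.08, 0.5, -0.0]
   [5.1, -2.08, 0.5, -0.0]
   [5.1, -2.08, 0.5, -0.0]
   [5.1, -2.08, 0.5, -0.0]
   [5.1, -2.08, 0.5, -0.0]
```

{"method": "arm_command", "body": {
  "rows": [4.7,-2.9,-0.9,-7.2,5.0,-2.3,-0.9,-7.2,5.3,-1.7,-0.9,-7.2,5.4,-1.0,-0.9,-7.2,5.5,-0.3,-0.9,-7.2,5.5,0.4,-0.9,-7.2,5.4,1.1,-0.9,-7.2,5.2,1.7,-0.9,-7.2]
}}

```text
t: 1.6
position: [0.5009, -0.251, 0.2994]
eef_rot: [2.421, 2.0, -0.0]
force: [0.4, -0.1, -0.1]
gripper_width: 0.997
finger_force: 0.0
```

{"method": "arm_command", "body": {
  "rows": [5.1,-2.1,0.5,0,5.1,-2.1,0.5,0,5.1,-2.1,0.5,0,5.1,-2.1,0.5,0,5.1,-2.1,0.5,0,5.1,-2.1,0.5,0,5.1,-2.1,0.5,0,0,0,0,0],
  "fingers": 0.45
}}

```text
t: 2.6
position: [0.4229, 0.1309, 0.2641]
eef_rot: [-2.417, -2.007, -0.002]
force: [-0.7, -0.2, -0.3]
gripper_width: 0.451
finger_force: 0.0
```

```bash
python3 - <<'E'
from h import *
go((.4135,.182,.1135),79.1,6)
E
```

```text
from [0.4229 0.1309 0.2641] 79.4 da -0.3 n 6
   [0.81, -0.31, 2.51, 0.05]
   [0.81, -0.31, 2.51, 0.05]
   [0.81, -0.31, 2.51, 0.05]
   [0.81, -0.31, 2.51, 0.05]
   [0.81, -0.31, 2.51, 0.05]
   [0.81, -0.31, 2.51, 0.05]
```

{"method": "arm_command", "body": {
  "rows": [2.5,-0.95,1.5,0,2.4,-0.95,2.5,0,0,0,4,0,0,0,4,0,0,0,3.1,0,0,0,0,0]
}}

```text
t: 3.35
position: [0.4138, 0.1765, 0.1111]
eef_rot: [-2.425, -1.995, 0.007]
force: [0.3, 0.5, 0.6]
gripper_width: 0.449
finger_force: 0.0
```

{"method": "arm_command", "body": {
  "rows": [0,0,0,0,0,0,0,0,0,0,0,0,0,0,0,0,0,0,0,0,0,0,0,0],
  "fingers": 0,
  "newtons": 15
}}

```text
t: 4.1
position: [0.4137, 0.1785, 0.1129]
eef_rot: [-2.424, -1.997, 0.002]
force: [-5.4, 1.3, 3.0]
gripper_width: 0.123
finger_force: 15.0
```

{"method": "arm_command", "body": {
  "rows": [0,-0.18,0.7,0,0,-0.15,0.7,0,0,-0.1,0.7,0,0,-0.07,0.7,0,0,-0.05,0.65,0,0,0,0,0,0,0,0,0]
}}

```text
t: 4.97
position: [0.4109, 0.1791, 0.0784]
eef_rot: [2.426, 1.995, 0.002]
force: [2.6, 0.1, -1.4]
gripper_width: 0.12
finger_force: 15.0
```

```bash
python3 - <<'E'
from h import *
im,d,W=grab("top","top1.png"); ims,ds,Ws=grab("side","side1.png")
c=im[235:365,135:330,::-1]; c=cv2.resize(c,None,fx=2.4,fy=2.4,interpolation=cv2.INTER_CUBIC)
s=ims[230:420,250:420,::-1]; s=cv2.resize(s,None,fx=1.65,fy=1.65,interpolation=cv2.INTER_CUBIC)
o=np.zeros((max(len(c),len(s)),c.shape[1]+s.shape[1],3),np.uint8); o[:len(c),:c.shape[1]]=c; o[:len(s),c.shape[1]:]=s; cv2.imwrite("pics/c1.png",o); print(o.shape)
ex=np.array([.982,-.1886,0]);M=np.array([.4993,.1656,0])
for n,w in(("top",W),("side",Ws)):
    q=w-M; xs=q@ex; ys=q@np.array([.1886,.982,0]); k=(abs(ys)<.095)&(xs>-.03)&(xs<.05)&(w[...,2]>.115)&(w[...,2]<.15)
    A=np.c_[xs[k],np.ones(k.sum())]; 
    co,_=cv2.solve(A,w[...,2][k][:,None],flags=cv2.DECOMP_SVD)
    r=abs(A@co[:,0]-w[...,2][k]); g=r<.004; co,_=cv2.solve(A[g],w[...,2][k][g][:,None],flags=cv2.DECOMP_SVD); print(n,k.sum(),g.sum(),co.ravel(),"xs range",xs[k][g].min(),xs[k][g].max(),np.median(xs[k][g]))
E
```

```text
(314, 748, 3)Traceback (most recent call last):
  File "<stdin>", line 11, in <module>
TypeError: 'bool' object is not subscriptable
```

View pics/c1.png

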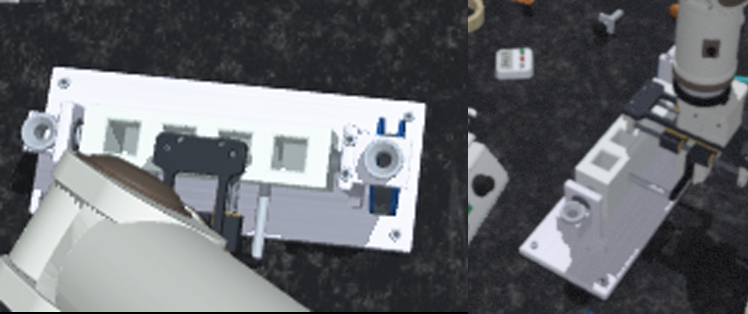

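The crop shows the block near upright, the gripper on the handle, the pocket mouths near (125,137) and (291,152), and the lock bush at (384,158). Next I fit the angle.

```bash
python3 - <<'E'
from h import *
ex=np.array([.982,-.1886,0]);ey=np.array([.1886,.982,0]);M=np.array([.4993,.1656,0])
for n in("top0","top1","side0","side1"):
    w=cloud(n[:-1],np.load(f"pics/{n}.png.npz")["d"]); im=np.load(f"pics/{n}.png.npz")["im"]
    q=w-M; xs=q@ex; ys=q@ey; z=w[...,2]
    k=(ys>-.1)&(ys<.1)&(xs>-.04)&(xs<.06)&(z>.11)&(z<.15)&(im.min(2)>195)
    if n[-1]=="1": k&=(abs(ys)>.045)
    x,y=xs[k],z[k]; co=np.polyfit(x,y,1)
    for _ in range(6):
        g=abs(np.polyval(co,x)-y)<.004; co=np.polyfit(x[g],y[g],1)
    print(n,k.sum(),g.sum(),"theta",-np.arctan(co[0]),"z@0",co[1],np.percentile(x[g],[2,98]))
E
```

```text
top0 1440 1389 theta 0.35740616009531107 z@0 0.13441734096386418 [-0.01097905  0.03457087]
top1 826 797 theta -0.011013127010170315 z@0 0.13169419493640883 [-0.02285452  0.02565235]
side0 562 561 theta 0.3683515011433778 z@0 0.1321892696282429 [-0.01084914  0.03247931]
side1 282 278 theta -0.011105510764007334 z@0 0.1298922643214887 [-0.02301346  0.02362702]
```

Both cameras give about -0.011 rad, so the block is upright. Now I release it and go to the pin.

{"method": "arm_command", "body": {
  "rows": [0,0,0,0,0,0,0,0,0,0,0,0,0,0,-2,0,0,0,-5,0,0,0,-6,0,0,0,-6,0,0,0,0,0],
  "fingers": 0.45
}}

```text
t: 6.08
position: [0.4123, 0.1805, 0.2722]
eef_rot: [2.422, 1.992, 0.01]
force: [-0.0, -1.1, -1.6]
gripper_width: 0.451
finger_force: 0.0
```

```bash
python3 - <<'E'
from h import *
go((.673,-.152,.14),80.6,8)
im,d,W=grab("top")
ex=np.array([.982,-.1886,0]);ey=np.array([.1886,.982,0]);M=np.array([.4993,.1656,0])
q=W-M; xs=q@ex; ys=q@ey; z=W[...,2]
k=(ys>-.1)&(ys<.1)&(xs>-.04)&(xs<.06)&(z>.11)&(z<.15)&(im.min(2)>195); print(k.sum(),np.polyfit(xs[k],z[k],1))
E
```

```text
from [0.4123 0.1805 0.2722] 78.9 da 1.7 n 8
   [-3.45, 4.0, 1.65, -0.22]
   [-3.46, 3.99, 1.65, -0.22]
   [-3.48, 3.97, 1.65, -0.22]
   [-3.49, 3.96, 1.65, -0.22]
   [-3.51, 3.95, 1.65, -0.22]
   [-3.52, 3.93, 1.65, -0.22]
   [-3.54, 3.92, 1.65, -0.22]
   [-3.55, 3.91, 1.65, -0.22]
1072 [0.0001849  0.13185962]
```

{"method": "arm_command", "body": {
  "rows": [-3.5,4.0,0,-0.2,-3.5,4.0,0,-0.2,-3.5,4.0,0,-0.2,-3.5,4.0,0,-0.2,-3.5,3.9,2,-0.2,-3.5,3.9,4,-0.2,-3.5,3.9,4,-0.2,-3.5,3.9,3.2,-0.2],
  "fingers": 0.6
}}

```text
t: 7.12
position: [0.6655, -0.1494, 0.1359]
eef_rot: [-2.393, -2.03, 0.005]
force: [0.7, -0.0, 0.6]
gripper_width: 0.599
finger_force: 0.0
```

```bash
python3 - <<'E'
from h import *
go((.673,-.152,.003),80.6,4)
im,d,W=grab("side","side2.png")
for z,p in ((.014,(.673,-.152)),(.012,(.6607,-.2269))): print(proj("side",(*p,z)))
c=im[215:275,300:400,::-1]; cv2.imwrite("pics/c2.png",cv2.resize(c,None,fx=6,fy=6,interpolation=cv2.INTER_CUBIC))
E
```

```text
from [ 0.6655 -0.1494  0.1359] 80.6 da -0.0 n 4
   [-0.03, 0.19, 3.32, 0.0]
   [-0.03, 0.19, 3.32, 0.0]
   [-0.03, 0.19, 3.32, 0.0]
   [-0.03, 0.19, 3.32, 0.0]
(np.float64(329.93697282479303), np.float64(247.45368216184045))
(np.float64(342.4771017939001), np.float64(234.8566756457003))
```

View pics/c2.png

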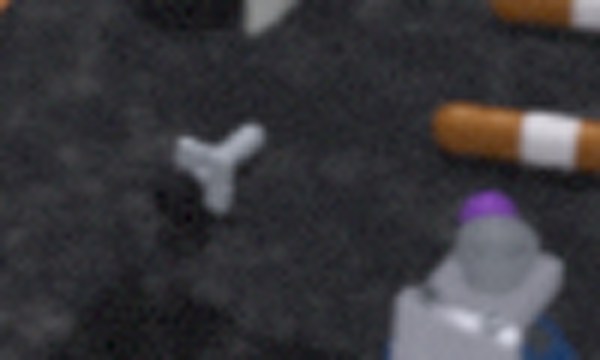

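The side crop shows the pin with its ball at about (330,247) and its nose at about (343,236), which matches the projected estimates.

{"method": "arm_command", "body": {
  "rows": [0,0.3,3.3,0,0,0,3.3,0,0,0,3.3,0,0,0,3.3,0,0,0,0,0,0,0,0,0]
}}

```text
t: 7.92
position: [0.6692, -0.1487, 0.0083]
eef_rot: [-2.396, -2.03, 0.001]
force: [-0.5, 0.1, 0.5]
gripper_width: 0.6
finger_force: 0.0
```

```bash
python3 - <<'E'
from h import *
go((.673,-.152,.003),80.6,1)
print(telemetry.get_state()["force"])
E
```

```text
from [ 0.6692 -0.1487  0.0083] 80.5 da 0.1 n 1
   [-0.26, 0.43, 0.53, -0.05]
[-0.52306081  0.13952364  0.5107645 ]
```

{"method": "arm_command", "body": {
  "rows": [-0.26,0.4,0.5,0,0,0,0,0,0,0,0,0]
}}

```text
t: 8.3
position: [0.6734, -0.153, 0.0039]
eef_rot: [2.398, 2.029, 0.0]
force: [0.1, -0.2, 0.3]
gripper_width: 0.599
finger_force: 0.0
```

{"method": "arm_command", "body": {
  "rows": [0,0,0,0,0,0,0,0,0,0,0,0,0,0,0,0,0,0,0,0,0,0,0,0],
  "fingers": 0,
  "newtons": 12
}}

```text
t: 9.05
position: [0.6732, -0.1527, 0.0034]
eef_rot: [2.398, 2.03, 0.0]
force: [-0.2, 0.0, 0.5]
gripper_width: 0.293
finger_force: 12.0
```

{"method": "arm_command", "body": {
  "rows": [0,0,-1,0,0,0,-3,0,0,0,-5,0,0,0,-6,0,0,0,0,0,0,0,0,0]
}}

```text
t: 9.8
position: [0.6729, -0.153, 0.1537]
eef_rot: [2.397, 2.029, -0.001]
force: [0.7, 0.3, -1.5]
gripper_width: 0.294
finger_force: 12.0
```

{"method": "arm_command", "body": {
  "rows": [0,0,3,0,0,0,2.8,0,0,0,0,0,0,0,0,0]
}}

```text
t: 10.3
position: [0.6731, -0.1525, 0.0952]
eef_rot: [-2.397, -2.03, 0.0]
force: [1.4, -0.4, -0.5]
gripper_width: 0.295
finger_force: 12.0
```

{"method": "arm_command", "body": {
  "rows": [0,0,0,0,0,0,0,0,0,0,0,0,0,0,0,0],
  "newtons": 3
}}

```text
t: 10.8
position: [0.6735, -0.1528, 0.0959]
eef_rot: [2.397, 2.029, 0.001]
force: [-0.8, -1.0, -0.2]
gripper_width: 0.094
finger_force: 0.0
```

```bash
python3 - <<'E'
from h import *
a=[]
for n in("top","side"):
    im,d,W=grab(n,n+"3.png"); u,v=map(int,proj(n,(.673,-.153,.07))); c=im[max(v-50,0):v+50,u-60:u+60,::-1]; print(n,u,v); a.append(cv2.resize(c,(380,316),interpolation=cv2.INTER_CUBIC))
cv2.imwrite("pics/c3.png",np.hstack(a)); s=telemetry.get_state(); print(s["finger_force"],s["gripper_width"],s["position"])
E
```

```text
top 364 207
side 330 232
0.0 0.02004719740993828 [ 0.67328    -0.15281481  0.09565095]
```

View pics/c3.png

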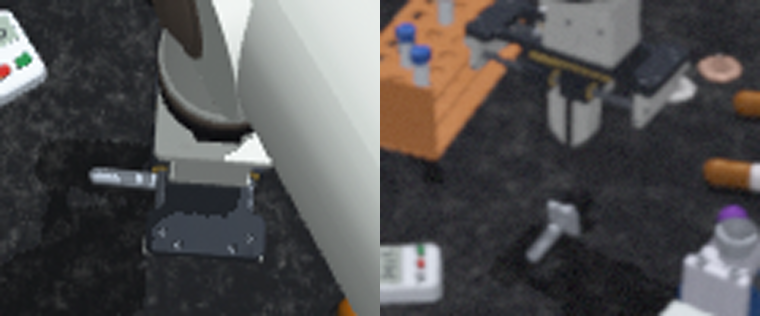

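The pin slipped out and now lies flat under the shut fingers, with its nose to the left. I'll re-measure it and fade the grip more gently next time.

{"method": "arm_command", "body": {
  "rows": [0,5,-4,0,0,5,-4,0,0,4,-3,0,0,0,0,0],
  "fingers": 0.6
}}

```text
t: 11.4
position: [0.8125, -0.1751, 0.2065]
eef_rot: [2.396, 2.026, 0.009]
force: [-0.2, 0.2, -1.5]
gripper_width: 0.406
finger_force: 0.0
```

```bash
python3 - <<'E'
from h import *
a=[]
for n in("top","side"):
    im,d,W=grab(n,n+"4.png"); u,v=map(int,proj(n,(.673,-.153,.01))); print(n,u-50,v-40,d[v,u]); c=im[v-40:v+40,u-50:u+50,::-1]; a.append(cv2.resize(c,(400,320),interpolation=cv2.INTER_CUBIC))
cv2.imwrite("pics/c4.png",np.hstack(a))
E
```

```text
top 312 174 1.2124416
side 280 208 1.4887856
```

View pics/c4.png

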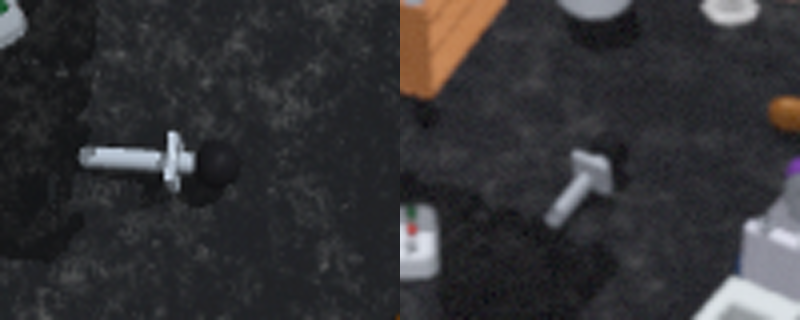

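The top crop shows the pin's ball at (366.3,214.7) and its nose at (332,213).

```bash
python3 - <<'E'
from h import *
b=ray("top",366.3,214.7,.014);n=ray("top",332,213,.012); v=n-b; print(b,n,np.degrees(np.arctan2(v[1],v[0])),np.linalg.norm(v[:2]))
al=np.degrees(np.arctan2(v[1],v[0])); t=go((b[0],b[1],.09),al,4); go((b[0],b[1],.003),al,3,start=t)
E
```

```text
[ 0.67064569 -0.16042768  0.014     ] [ 0.68254982 -0.08120341  0.012     ] 81.45474074953495 0.08011363529022915
from [ 0.8084 -0.1746  0.2025] 80.5 da 0.9 n 4
   [-0.21, -3.45, 2.81, -0.23]
   [-0.2, -3.46, 2.81, -0.23]
   [-0.19, -3.46, 2.81, -0.23]
   [-0.17, -3.46, 2.81, -0.23]
from [ 0.6706 -0.1604  0.09  ] 81.5 da 0.0 n 3
   [0.0, 0.0, 2.9, -0.0]
   [0.0, 0.0, 2.9, -0.0]
   [0.0, 0.0, 2.9, -0.0]
```

{"method": "arm_command", "body": {
  "rows": [-0.2,-3.5,2.2,-0.2,-0.2,-3.5,2.8,-0.2,-0.2,-3.5,2.8,-0.2,-0.2,-3.5,2.8,-0.2,0,0,2.5,0,0,0,0,0,0,0,0,0]
}}

```text
t: 12.38
position: [0.6705, -0.1608, 0.0731]
eef_rot: [2.383, 2.046, 0.002]
force: [-0.3, -0.2, -0.4]
gripper_width: 0.6
finger_force: 0.0
```

```bash
python3 - <<'E'
from h import *
go((.6706,-.1604,.003),81.4,3)
E
```

```text
from [ 0.6705 -0.1608  0.0731] 81.3 da 0.1 n 3
   [0.01, 0.0, 2.34, -0.04]
   [0.01, 0.0, 2.34, -0.04]
   [0.01, 0.0, 2.34, -0.04]
```

{"method": "arm_command", "body": {
  "rows": [0,0,2.4,0,0,0,2.4,0,0,0,2.3,0,0,0,0,0]
}}

```text
t: 12.88
position: [0.6694, -0.1606, 0.0005]
eef_rot: [-2.383, -2.047, 0.001]
force: [-0.2, -0.1, 3.6]
gripper_width: 0.604
finger_force: 2.0
```

{"method": "arm_command", "body": {
  "rows": [0,0,0,0,0,0,0,0,0,0,0,0,0,0,0,0,0,0,0,0],
  "fingers": 0,
  "newtons": 12
}}

```text
t: 13.5
position: [0.6691, -0.161, 0.0013]
eef_rot: [-2.383, -2.046, 0.0]
force: [-1.3, -0.4, -0.4]
gripper_width: 0.291
finger_force: 12.0
```

{"method": "arm_command", "body": {
  "rows": [0,0,-1,0,0,0,-3,0,0,0,-3.6,0,0,0,-1.2,0,0,0,0,0,0,0,0,0]
}}

```text
t: 14.25
position: [0.6683, -0.1612, 0.0879]
eef_rot: [-2.382, -2.045, 0.003]
force: [-0.1, -0.9, -0.2]
gripper_width: 0.293
finger_force: 12.0
```

{"method": "arm_command", "body": {
  "rows": [0,0,0,0,0,0,0,0],
  "newtons": 6
}}

```text
t: 14.5
position: [0.6688, -0.1609, 0.0884]
eef_rot: [-2.382, -2.046, 0.001]
force: [-0.4, -0.7, 0.5]
gripper_width: 0.296
finger_force: 6.0
```

{"method": "arm_command", "body": {
  "rows": [0,0,0,0,0,0,0,0],
  "newtons": 4
}}

```text
t: 14.75
position: [0.6694, -0.1609, 0.0893]
eef_rot: [-2.383, -2.047, -0.0]
force: [0.5, -0.2, -2.0]
gripper_width: 0.3
finger_force: 4.0
```

{"method": "arm_command", "body": {
  "rows": [0,0,0,0,0,0,0,0],
  "newtons": 3
}}

```text
t: 15.0
position: [0.6695, -0.161, 0.0896]
eef_rot: [2.383, 2.047, 0.0]
force: [0.8, -0.5, -1.0]
gripper_width: 0.299
finger_force: 3.0
```

```bash
cat >> h.py <<'E'
def hang(n,c,zlo,zhi,r=.05):
    """points near c=(x,y) between heights: count, per-slab centroid"""
    im,d,W=grab(n); k=(np.hypot(W[...,0]-c[0],W[...,1]-c[1])<r)
    for z in np.arange(zlo,zhi,.01):
        m=k&(W[...,2]>=z)&(W[...,2]<z+.01)
        if m.sum()>2: print(n,round(z,3),m.sum(),np.median(W[m],0).round(4),"ptp",np.ptp(W[m][:,:2],axis=0).round(3))
E
python3 - <<'E'
from h import *
p,a,s=pose(); print(p,s["finger_force"],s["gripper_width"]); hang("side",p[:2],.0,p[2]+.03,.1)
E
```

```text
[ 0.66947343 -0.16096396  0.08955881] 2.999988868832588 0.29929490128997516
side 0.0 1174 [ 0.6652 -0.1558  0.0015] ptp [0.196 0.198]
side 0.03 10 [ 0.6681 -0.1612  0.035 ] ptp [0.008 0.009]
side 0.04 8 [ 0.6672 -0.1602  0.0439] ptp [0.01 0.01]
side 0.05 11 [ 0.669  -0.1576  0.0562] ptp [0.011 0.011]
side 0.06 9 [ 0.6667 -0.1566  0.0647] ptp [0.01  0.005]
side 0.07 5 [ 0.6708 -0.153   0.0789] ptp [0.025 0.006]
side 0.08 53 [ 0.6667 -0.1529  0.0849] ptp [0.032 0.028]
side 0.09 24 [ 0.6764 -0.1547  0.0948] ptp [0.048 0.017]
side 0.1 51 [ 0.6627 -0.15    0.1063] ptp [0.066 0.02 ]
side 0.11 87 [ 0.664  -0.1533  0.1161] ptp [0.065 0.032]
```

```bash
python3 - <<'E'
from h import *
p,a,s=pose(); hang("side",p[:2],.02,.09,.06); hang("top",p[:2],.02,.1,.06)
go((.4705,.0149,.275),79.1,8,start=[*p[:2],.275,a])
E
```

```text
side 0.03 9 [ 0.6686 -0.1607  0.0349] ptp [0.01  0.008]
side 0.04 9 [ 0.6675 -0.1612  0.0431] ptp [0.008 0.006]
side 0.05 11 [ 0.6687 -0.1567  0.0558] ptp [0.011 0.007]
side 0.06 9 [ 0.6681 -0.1572  0.0643] ptp [0.009 0.006]
side 0.07 6 [ 0.6712 -0.152   0.0791] ptp [0.031 0.013]
side 0.08 52 [ 0.6655 -0.1538  0.0851] ptp [0.034 0.029]
from [ 0.6695 -0.161   0.275 ] 81.3 da -2.2 n 8
   [1.8, -2.79, -0.0, 0.28]
   [1.78, -2.8, -0.0, 0.28]
   [1.77, -2.81, -0.0, 0.28]
   [1.76, -2.82, -0.0, 0.28]
   [1.74, -2.82, -0.0, 0.28]
   [1.73, -2.83, -0.0, 0.28]
   [1.72, -2.84, -0.0, 0.28]
   [1.7, -2.85, -0.0, 0.28]
```

{"method": "arm_command", "body": {
  "rows": [0,0,-2,0,0,0,-4,0,0,0,-5,0,0,0,-4.5,0,0,0,-3,0,0,0,0,0],
  "newtons": 8
}}

```text
t: 15.9
position: [0.6714, -0.1605, 0.2794]
eef_rot: [2.379, 2.043, 0.007]
force: [0.8, -0.5, -1.2]
gripper_width: 0.294
finger_force: 8.0
```

{"method": "arm_command", "body": {
  "rows": [1.2,-1.8,0,0.3,1.9,-3.2,0,0.3,2.4,-3.8,0,0.3,2.4,-3.8,0,0.3,2.4,-3.8,0,0.3,1.9,-3.2,0,0.3,1.2,-1.8,0,0.3,0.6,-1.1,0,0.3]
}}

```text
t: 16.9
position: [0.4706, 0.0151, 0.2745]
eef_rot: [2.425, 1.996, -0.0]
force: [0.9, -0.4, -0.5]
gripper_width: 0.295
finger_force: 8.0
```

```bash
python3 - <<'E'
from h import *
p,a,s=pose(); print(p,a,s["finger_force"],s["gripper_width"]); hang("side",p[:2],.18,.29,.04); hang("top",p[:2],.18,.29,.04)
go((.4705,.0149,.275),79.1,1)
E
```

```text
[0.47055342 0.01510922 0.2744699 ] 78.91738847958979 7.999963313341141 0.29484975595001206
side 0.21 9 [0.4735 0.0124 0.2144] ptp [0.009 0.007]
side 0.22 13 [0.4711 0.0145 0.2228] ptp [0.011 0.006]
side 0.23 17 [0.4688 0.0158 0.2338] ptp [0.01  0.008]
side 0.24 18 [0.4696 0.0177 0.2459] ptp [0.01  0.008]
side 0.25 7 [0.4723 0.0184 0.2533] ptp [0.008 0.005]
side 0.26 54 [0.4658 0.0258 0.2686] ptp [0.03  0.034]
side 0.27 51 [0.4735 0.0212 0.2722] ptp [0.039 0.02 ]
side 0.28 59 [0.4691 0.0256 0.2861] ptp [0.055 0.016]
from [0.4708 0.015  0.2746] 78.9 da 0.2 n 1
   [-0.01, -0.02, -0.04, -0.17]
```

{"method": "arm_command", "body": {
  "rows": [0,0,0,0,0,0,0,0],
  "newtons": 4
}}

```text
t: 17.25
position: [0.4718, 0.014, 0.2744]
eef_rot: [-2.427, -1.994, -0.001]
force: [-0.7, 0.2, -2.2]
gripper_width: 0.294
finger_force: 4.0
```

{"method": "arm_command", "body": {
  "rows": [0,0,0,0,0,0,0,0],
  "newtons": 3
}}

```text
t: 17.5
position: [0.4712, 0.0147, 0.2744]
eef_rot: [-2.426, -1.996, -0.0]
force: [0.5, 0.3, -1.2]
gripper_width: 0.298
finger_force: 3.0
```

```bash
cat >> h.py <<'E'
def axisfit(c,zlo,zhi,rad,zend,n="side",r=.03):
    """axis line of a hanging rod seen by camera n: point at zend; rad = rod radius"""
    im,d,W=grab(n); C=-cal(n)[3].T@cal(n)[4]
    k=(np.hypot(W[...,0]-c[0],W[...,1]-c[1])<r)&(W[...,2]>zlo)&(W[...,2]<zhi); P=W[k]
    u=C[:2]-np.array(c[:2]); u/=np.linalg.norm(u); P=P.copy(); P[:,:2]-=u*rad*.8
    fx=np.polyfit(P[:,2],P[:,0],1); fy=np.polyfit(P[:,2],P[:,1],1)
    for _ in range(4):
        g=np.hypot(np.polyval(fx,P[:,2])-P[:,0],np.polyval(fy,P[:,2])-P[:,1])<max(.006,rad); fx=np.polyfit(P[g,2],P[g,0],1); fy=np.polyfit(P[g,2],P[g,1],1)
    e=np.array([np.polyval(fx,zend),np.polyval(fy,zend)]); print("fit",g.sum(),"of",len(P),"zmin",P[:,2].min().round(4),"slope",fx[0].round(3),fy[0].round(3),"end",e.round(4)); return e
E
python3 - <<'E'
from h import *
p,a,s=pose(); print(p,a,s["finger_force"]); e=axisfit(p,.19,.253,.006,.205); go((p[0]+.4705-e[0],p[1]+.0149-e[1],p[2]))
E
```

```text
[0.47120351 0.01466769 0.27437247] 78.89111820683578 3.000015914440155
fit 54 of 61 zmin 0.2142 slope -0.003 0.113 end [0.4725 0.0086]
from [0.4712 0.0147 0.2744] 78.9 da 0.0 n 1
   [0.58, -0.32, 0.0, -0.0]
```

{"method": "arm_command", "body": {
  "rows": [0.6,-0.15,0,0,0,0,1.2,0,0,0,1.2,0,0,0,0.7,0,0,0,0.5,0,0,0,0,0]
}}

```text
t: 18.3
position: [0.4705, 0.021, 0.2381]
eef_rot: [-2.425, -1.996, 0.001]
force: [-0.1, -0.1, -0.5]
gripper_width: 0.295
finger_force: 3.0
```

```bash
python3 - <<'E'
from h import *
p,a,s=pose(); print(p,a,s["force"],s["finger_force"],s["gripper_width"]); axisfit(p,.182,.215,.006,.178)
E
```

```text
[0.47053615 0.02097316 0.23808545] 78.9130242364897 [-0.06736933 -0.05922224 -0.45780585] 3.0000323429703712 0.29487501279265305
fit 46 of 53 zmin 0.182 slope -0.025 0.084 end [0.4719 0.0175]
```

{"method": "arm_command", "body": {
  "rows": [-0.1,0,0.5,0,-0.15,0,0.6,0,-0.15,0,0.6,0,-0.15,0,0.8,0,0,0,0.5,0,0,0,0,0]
}}

```text
t: 19.1
position: [0.4695, 0.0156, 0.208]
eef_rot: [-2.425, -1.996, 0.0]
force: [-0.1, -0.4, -0.5]
gripper_width: 0.299
finger_force: 3.0
```

```bash
python3 - <<'E'
from h import *
p,a,s=pose(); print(p,a,s["force"],s["finger_force"],s["gripper_width"])
E
```

```text
[0.46946847 0.01561142 0.20802342] 78.91589624196605 [-0.09965297 -0.38684498 -0.45743258] 3.000035360455513 0.29939118742771487
```

{"method": "arm_command", "body": {
  "rows": [0,0,0.6,0,0,0,0.6,0,0,0,0.3,0,0,0,0,0]
}}

```text
t: 19.6
position: [0.4696, 0.0156, 0.1932]
eef_rot: [-2.425, -1.996, 0.0]
force: [0.2, 0.8, -1.2]
gripper_width: 0.299
finger_force: 3.0
```

{"method": "arm_command", "body": {
  "rows": [0,0,0,0,0,0,0,0,0,0,0,0,0,0,-3,0,0,0,-5,0,0,0,-5,0,0,0,0,0],
  "fingers": 0.5
}}

```text
t: 20.48
position: [0.4722, 0.016, 0.3271]
eef_rot: [2.421, 1.992, 0.007]
force: [-0.8, 0.3, -0.2]
gripper_width: 0.498
finger_force: 0.0
```

```bash
cat >> h.py <<'E'
def pintop():
    L=np.array([.4705,.0149])
    for n in("top","side"):
        im,d,W=grab(n,n+"p.png"); k=(np.hypot(*(W[...,:2]-L).transpose(2,0,1))<.03)&(W[...,2]>.16); P=W[k]; b=k&(im.max(2)<75)&(W[...,2]>.185)
        print(n,"zmax",np.percentile(P[:,2],98).round(4),"ball px",b.sum(),np.median(W[b],0).round(4) if b.any() else None)
E
python3 - <<'E'
from h import *
p,a,s=pose(); print(p,a,s["force"]); pintop()
go((.4531,-.2761,.12),4,8)
E
```

```text
[0.47220241 0.01602345 0.32708257] 78.88700588731164 [-0.81372014  0.28846598 -0.1714214 ]
top zmax 0.7467 ball px 0 None
side zmax 0.7365 ball px 260 [0.4782 0.0233 0.3463]
from [0.4696 0.0152 0.3234] 78.9 da -74.9 n 8
   [-3.61, 0.5, 2.54, 9.36]
   [-3.48, 1.08, 2.54, 9.36]
   [-3.26, 1.63, 2.54, 9.36]
   [-2.95, 2.14, 2.54, 9.36]
   [-2.57, 2.59, 2.54, 9.36]
   [-2.11, 2.98, 2.54, 9.36]
   [-1.6, 3.28, 2.54, 9.36]
   [-1.04, 3.5, 2.54, 9.36]
```

{"method": "arm_command", "body": {
  "rows": [-3.6,0.5,0,9.4,-3.5,1.1,0,9.4,-3.3,1.6,1,9.4,-3.0,2.1,2.5,9.4,-2.6,2.6,4,9.4,-2.1,3.0,4,9.4,-1.6,3.3,4,9.4,-1.0,3.5,4,9.4],
  "fingers": 0.6
}}

```text
t: 21.58
position: [0.4505, -0.2769, 0.1252]
eef_rot: [-3.138, -0.094, 0.005]
force: [0.5, 0.0, 0.8]
gripper_width: 0.6
finger_force: 0.0
```

```bash
sed -i 's/(W\[...,2\]>.16); P/(W[...,2]>.16)\&(W[...,2]<.26); P/; s/&(W\[...,2\]>.185)/\&(W[...,2]>.185)\&(W[...,2]<.26)/' h.py; python3 - <<'E'
from h import *
pintop()
im,d,W=grab("top","top5.png")
ex=np.array([.982,-.1886,0]);ey=np.array([.1886,.982,0]);M=np.array([.4993,.1656,0])
q=W-M; xs=q@ex; ys=q@ey; z=W[...,2]
k=(ys>-.1)&(ys<.1)&(xs>-.04)&(xs<.06)&(z>.11)&(z<.15)&(im.min(2)>195); print("theta",k.sum(),-np.polyfit(xs[k],z[k],1)[0])
go((.4531,-.2761,.003),5,3)
E
```

```text
top zmax 0.2227 ball px 157 [0.4691 0.0166 0.2181]
side zmax 0.2195 ball px 99 [0.4677 0.0254 0.2119]
theta 1606 -0.0015461245063191093
from [ 0.4484 -0.2768  0.1241] 3.5 da 1.5 n 3
   [0.16, -0.01, 4.04, -0.49]
   [0.16, -0.01, 4.04, -0.49]
   [0.16, -0.01, 4.04, -0.49]
```

Pin top is at 0.220 m, so it is home (expected 0.220), and the block is at about 0 rad. Step 1 is done. On to tube A.

{"method": "arm_command", "body": {
  "rows": [0.15,0,4,-0.5,0.15,0,4,-0.5,0.15,0,4,-0.5,0,0,0,0]
}}

```text
t: 22.22
position: [0.4544, -0.2733, 0.0061]
eef_rot: [-3.133, -0.147, 0.008]
force: [-0.5, -0.4, -0.3]
gripper_width: 0.602
finger_force: 0.0
```

{"method": "arm_command", "body": {
  "rows": [0,0,0,0,0,0,0,0,0,0,0,0,0,0,0,0,0,0,0,0],
  "fingers": 0,
  "newtons": 15
}}

```text
t: 22.85
position: [0.457, -0.277, 0.0091]
eef_rot: [3.137, 0.142, 0.002]
force: [-0.0, -0.9, 2.5]
gripper_width: 0.31
finger_force: 15.0
```

{"method": "arm_command", "body": {
  "rows": [0,0,-1,0,0,0,-3,0,0,0,-5,0,0,0,-4,0,0,0,-1,0,0,0,0,0]
}}

```text
t: 23.6
position: [0.4563, -0.2766, 0.1486]
eef_rot: [3.138, 0.142, 0.0]
force: [-0.6, 0.3, -1.3]
gripper_width: 0.315
finger_force: 15.0
```

```bash
python3 - <<'E'
from h import *
p,a,s=pose(); print(p,a,s["force"],s["finger_force"],s["gripper_width"])
hang("side",(p[0]+.05,p[1]),.01,.17,.09)
E
```

```text
[ 0.45631294 -0.27655435  0.14861855] 5.1860113334923374 [-0.55839559  0.30829555 -1.3429768 ] 14.999848902225494 0.3151575785352074
side 0.01 24 [ 0.5259 -0.3593  0.0147] ptp [0.054 0.012]
side 0.02 10 [ 0.5237 -0.362   0.0226] ptp [0.029 0.009]
side 0.04 9 [ 0.4918 -0.2625  0.048 ] ptp [0.018 0.008]
side 0.05 21 [ 0.4948 -0.2582  0.0555] ptp [0.026 0.019]
side 0.06 24 [ 0.492  -0.2596  0.0653] ptp [0.023 0.019]
side 0.07 26 [ 0.4833 -0.261   0.0747] ptp [0.025 0.014]
side 0.08 24 [ 0.4839 -0.2609  0.0858] ptp [0.026 0.017]
side 0.09 28 [ 0.4763 -0.2628  0.095 ] ptp [0.028 0.015]
side 0.1 27 [ 0.474  -0.2639  0.1043] ptp [0.024 0.015]
side 0.11 26 [ 0.4688 -0.2643  0.1152] ptp [0.026 0.012]
side 0.12 26 [ 0.4618 -0.265   0.1262] ptp [0.033 0.026]
side 0.13 46 [ 0.4625 -0.2679  0.1355] ptp [0.027 0.035]
side 0.14 10 [ 0.4545 -0.268   0.1418] ptp [0.031 0.026]
side 0.15 17 [ 0.4405 -0.2573  0.1555] ptp [0.024 0.029]
side 0.16 18 [ 0.4476 -0.2472  0.1654] ptp [0.021 0.025]
```

{"method": "arm_command", "body": {
  "rows": [0,0,0,0,0,0,0,0],
  "newtons": 6
}}

```text
t: 23.9
position: [0.4558, -0.2758, 0.1472]
eef_rot: [-3.137, -0.143, 0.003]
force: [0.5, 0.2, -0.6]
gripper_width: 0.322
finger_force: 6.0
```

{"method": "arm_command", "body": {
  "rows": [0,0,0,0,0,0,0,0,0,0,0,0],
  "newtons": 4
}}

```text
t: 24.28
position: [0.4566, -0.2763, 0.1484]
eef_rot: [-3.138, -0.143, 0.0]
force: [0.2, 0.0, -1.0]
gripper_width: 0.314
finger_force: 4.0
```

```bash
python3 - <<'E'
from h import *
p,a,s=pose(); print(p,s["finger_force"],s["gripper_width"])
axisfit(p,.03,.11,.012,.035,r=.06)
E
```

```text
[ 0.45661567 -0.27634826  0.14841528] 3.9999758452177048 0.31434116779946975
fit 149 of 169 zmin 0.0338 slope -0.056 -0.049 end [ 0.4577 -0.2711]
```

```bash
python3 - <<'E'
from h import *
print(ray("top",187.1,292.1,.130),ray("top",256.3,298.3,.130))
z=np.load("pics/top5.png.npz"); im=z["im"].min(2)
ex=np.array([.982,-.1886,0]);ey=np.array([.1886,.982,0]);M=np.array([.4993,.1656,.13])
for ys in(.072,.024,-.024,-.072):
    # rectify mouth plane patch round the expected pocket, 0.25 mm per px
    g=np.arange(-.022,.0221,.0005); X,Y=np.meshgrid(g,g,indexing="ij")
    uv=np.array([proj("top",M+ex*a+ey*(ys+b)) for a,b in zip(X.ravel(),Y.ravel())],np.float32).reshape(*X.shape,2)
    p=cv2.remap(im,uv[...,0].copy(),uv[...,1].copy(),cv2.INTER_LINEAR).astype(float)
    r=p[30:60].mean(0); c=p[:,30:60].mean(1)
    ed=lambda s:(g[:-1][np.argmin(np.diff(cv2.GaussianBlur(s.reshape(1,-1),(5,1),0).ravel())[:40])],g[45+np.argmax(np.diff(cv2.GaussianBlur(s.reshape(1,-1),(5,1),0).ravel())[44:])])
    print(ys,"y edges",ed(r),"x edges",ed(c))
t=go((.5129,.2363,.37),None,10,start=[.4566,-.2763,.37,5.2])
E
```

```text
[0.51344799 0.2348339  0.13      ] [0.48799101 0.0945382  0.13      ]Traceback (most recent call last):
  File "<stdin>", line 8, in <module>
  File "h.py", line 10, in proj
    f,cx,cy,R,t=cal(n); q=R@np.array(p,float)+t; return q[0]/q[2]*f+cx,q[1]/q[2]*f+cy
                ~~~^^^
  File "h.py", line 4, in cal
    c=imaging.calibration(n); f=240/np.tan(np.radians(c["fovy"])/2)
ValueError: time passes only in moves, steps and waits
```

{"method": "arm_command", "body": {
  "rows": [0,0,-2,0,0,0,-4,0,0,0,-5,0,0,0,-5,0,0,0,-4,0,0,0,-2,0,0,0,0,0],
  "newtons": 12
}}

```text
t: 25.2
position: [0.4574, -0.2767, 0.3701]
eef_rot: [3.136, 0.143, 0.004]
force: [-0.4, -0.4, -1.1]
gripper_width: 0.316
finger_force: 12.0
```

```bash
python3 - <<'E'
from h import *
f,cx,cy,R,t=cal("top")
z=np.load("pics/top5.png.npz"); im=z["im"].min(2)
ex=np.array([.982,-.1886,0]);ey=np.array([.1886,.982,0]);M=np.array([.4993,.1656,.13])
g=np.arange(-.022,.0221,.0005); X,Y=np.meshgrid(g,g,indexing="ij")
for ys in(.072,.024,-.024,-.072):
    P=(M+X[...,None]*ex+(ys+Y)[...,None]*ey)@R.T+t; uv=(P[...,:2]/P[...,2:]*f+[cx,cy]).astype(np.float32)
    p=cv2.remap(im,uv[...,0].copy(),uv[...,1].copy(),cv2.INTER_LINEAR).astype(float)
    def ed(s):
        q=np.diff(np.convolve(np.pad(s,3,"edge"),np.ones(7)/7,"valid")); return g[np.argmin(q[:44])],g[44+np.argmax(q[44:])]
    print(ys,"y",ed(p[30:60].mean(0)),"x",ed(p[:,30:60].mean(1)))
go((.5129,.2363,.37),None,10)
E
```

```text
0.072 y (np.float64(-0.01249999999999999), np.float64(0.016500000000000035)) x (np.float64(-0.01249999999999999), np.float64(0.015500000000000035))
0.024 y (np.float64(-0.01249999999999999), np.float64(0.016500000000000035)) x (np.float64(-0.01299999999999999), np.float64(0.015500000000000035))
-0.024 y (np.float64(-0.01249999999999999), np.float64(0.016500000000000035)) x (np.float64(-0.01249999999999999), np.float64(0.016000000000000035))
-0.072 y (np.float64(-0.01249999999999999), np.float64(0.016500000000000035)) x (np.float64(-0.01299999999999999), np.float64(0.015500000000000035))
from [ 0.4574 -0.2767  0.3701] 5.2 da 0.0 n 10
   [1.02, -5.06, 0.0, -0.0]
   [1.02, -5.06, 0.0, -0.0]
   [1.02, -5.06, 0.0, -0.0]
   [1.02, -5.06, 0.0, -0.0]
   [1.02, -5.06, 0.0, -0.0]
   [1.02, -5.06, 0.0, -0.0]
   [1.02, -5.06, 0.0, -0.0]
   [1.02, -5.06, 0.0, -0.0]
   [1.02, -5.06, 0.0, -0.0]
   [1.02, -5.06, 0.0, -0.0]
```

{"method": "arm_command", "body": {
  "rows": [0.4,-2,0,0,0.8,-4,0,0,1.1,-5.5,0,0,1.2,-6,0,0,1.2,-6,0,0,1.2,-6,0,0,1.2,-6,0,0]
}}

```text
t: 26.08
position: [0.4934, 0.0866, 0.3672]
eef_rot: [3.138, 0.144, -0.003]
force: [1.3, -0.8, -1.4]
gripper_width: 0.315
finger_force: 12.0
```

{"method": "arm_command", "body": {
  "rows": [1.1,-5.5,0,0,0.9,-4.5,0,0,0.6,-3,0,0,0.4,-1.5,2,0,0.2,-0.7,3,0,0,0,3,0,0,0,0,0]
}}

```text
t: 26.95
position: [0.5099, 0.2377, 0.2852]
eef_rot: [3.136, 0.146, -0.011]
force: [-0.0, 0.9, -0.4]
gripper_width: 0.314
finger_force: 12.0
```

{"method": "arm_command", "body": {
  "rows": [0,0,0,0,0,0,0,0,0,0,0,0],
  "newtons": 4
}}

```text
t: 27.32
position: [0.5136, 0.2381, 0.2895]
eef_rot: [-3.138, -0.142, -0.003]
force: [-0.1, 0.0, -0.8]
gripper_width: 0.32
finger_force: 4.0
```

```bash
python3 - <<'E'
from h import *
p,a,s=pose(); print(p,a,s["finger_force"],s["gripper_width"])
e=axisfit(p,p[2]-.12,p[2]-.04,.012,p[2]-.115,r=.05); print(np.array([.5146,.2375])-e, np.array([.5146,.2375])-p[:2])
E
```

```text
[0.5136052  0.23807713 0.28947506] 5.181527220328711 3.999965339899063 0.31951618378779356
fit 260 of 288 zmin 0.1792 slope -0.064 -0.062 end [0.517  0.2446]
[-0.00240882 -0.00714263] [ 0.0009948  -0.00057713]
```

{"method": "arm_command", "body": {
  "rows": [-0.3,0.4,1,0,0,0,1.2,0,0,0,1.2,0,0,0,0.8,0,0,0,0.6,0,0,0,0.6,0,0,0,0,0]
}}

```text
t: 28.25
position: [0.5104, 0.2335, 0.234]
eef_rot: [3.138, 0.143, -0.001]
force: [-0.1, -0.8, -0.7]
gripper_width: 0.322
finger_force: 4.0
```

```bash
python3 - <<'E'
from h import *
p,a,s=pose(); print(p,a,s["force"],s["finger_force"],s["gripper_width"])
e=axisfit(p,.140,p[2]-.04,.012,.135,r=.05); print(np.array([.5146,.2375])-e)
im,d,W=grab("side","side6.png"); u,v=map(int,proj("side",(.514,.237,.16))); c=im[v-50:v+50,u-65:u+65,::-1]; cv2.imwrite("pics/c6.png",cv2.resize(c,None,fx=4,fy=4,interpolation=cv2.INTER_CUBIC))
E
```

```text
[0.51036948 0.23354695 0.23404962] 5.210201378113426 [-0.11601609 -0.75568302 -0.72764579] 4.0000176429748535 0.32157889826710845
fit 186 of 205 zmin 0.1401 slope -0.063 -0.063 end [0.5119 0.239 ]
[ 0.00272855 -0.00152531]
```

View pics/c6.png

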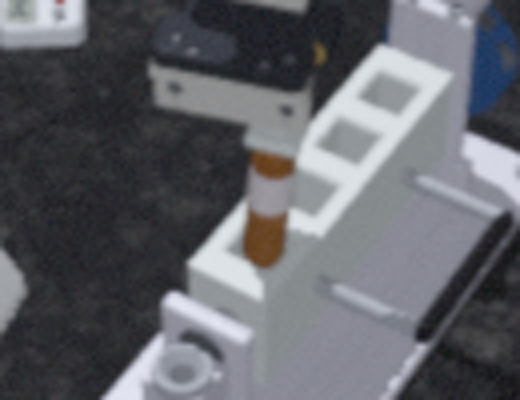

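The crop shows the tube foot at about (263,265), just entering the end pocket (centre about (258,238)) and a little toward the handle. I'll nudge it +x and lower it.

{"method": "arm_command", "body": {
  "rows": [0.25,0.1,0.3,0,0,0,0.7,0,0,0,0.7,0,0,0,0,0]
}}

```text
t: 28.85
position: [0.5126, 0.2326, 0.2166]
eef_rot: [3.138, 0.143, -0.002]
force: [0.1, 0.1, -0.4]
gripper_width: 0.323
finger_force: 4.0
```

```bash
python3 - <<'E'
from h import *
p,a,s=pose(); print(p,a,s["force"],s["finger_force"],s["gripper_width"])
e=axisfit(p,.145,p[2]-.04,.012,.135,r=.05)
E
```

```text
[0.51255628 0.23261017 0.21656576] 5.216858900920516 [ 0.07532676  0.11926901 -0.42611663] 3.9999977499246597 0.32289410130051205
fit 109 of 123 zmin 0.1452 slope -0.026 -0.037 end [0.5124 0.2365]
```

{"method": "arm_command", "body": {
  "rows": [0.05,-0.1,0.7,0,0.05,-0.1,0.8,0,0,0,0.8,0,0,0,0.7,0,0,0,0.4,0,0,0,0,0]
}}

```text
t: 29.65
position: [0.5141, 0.235, 0.1835]
eef_rot: [-3.138, -0.143, -0.0]
force: [0.3, 0.4, -0.8]
gripper_width: 0.317
finger_force: 4.0
```

```bash
python3 - <<'E'
from h import *
p,a,s=pose(); print(p,a,s["force"],s["finger_force"],s["gripper_width"])
E
```

```text
[0.51407926 0.23502241 0.18346999] 5.208804706247821 [ 0.29348138  0.41663151 -0.82083968] 4.000024348497391 0.317258028935475
```

Foot is about 3 mm above the floor. I release, rise and head for tube B.

{"method": "arm_command", "body": {
  "rows": [0,0,0,0,0,0,0,0,0,0,0,0,0,0,-3,0,0,0,-5,0,0,0,-5,0,0,0,-3,0,0,0,0,0],
  "fingers": 0.5
}}

```text
t: 30.65
position: [0.5151, 0.236, 0.3462]
eef_rot: [-3.137, -0.143, -0.008]
force: [-0.1, -0.9, -0.9]
gripper_width: 0.5
finger_force: 0.0
```

{"method": "arm_command", "body": {
  "rows": [-1,5,0,0,-1,6,0,0,-1,6,0,0,-1,6,0,0,-1,6,0,0,-1,6,0,0,-1,6,0,0,-1,6,0,0],
  "fingers": 0.6
}}

```text
t: 31.65
position: [0.4758, -0.2423, 0.3424]
eef_rot: [-3.138, -0.142, 0.002]
force: [0.8, 0.0, -0.2]
gripper_width: 0.6
finger_force: 0.0
```

```bash
python3 - <<'E'
from h import *
p,a,s=pose(); print(p,a); pintop()
im,d,W=grab("top","top7.png"); hsv=cv2.cvtColor(im,cv2.COLOR_RGB2HSV)
for b in imaging.boxes_of("tube_1","top"): print(np.round(b["rect"]).tolist(),round(b["p"],2))
k=(np.hypot(W[...,0]-.5146,W[...,1]-.2375)<.03)&(W[...,2]>.15)&(W[...,2]<.24); print("tube in pocket",k.sum(),np.percentile(W[...,2][k],98),np.median(W[k&(W[...,2]>.19)],0))
m=(hsv[...,1]>120)&(hsv[...,2]>70)&(hsv[...,0]<25); m[:235]=0; m[:,:440]=0; m[330:]=0; v,u=np.nonzero(m); print("amber",len(u),u.min(),u.max(),v.min(),v.max())
cv2.imwrite("pics/c7.png",cv2.resize(im[225:325,435:535,::-1],None,fx=5,fy=5,interpolation=cv2.INTER_CUBIC))
E
```

```text
[ 0.47579126 -0.24230321  0.34242876] 5.189060995816543
top zmax 0.2225 ball px 158 [0.4691 0.0169 0.218 ]
side zmax 0.2202 ball px 102 [0.4675 0.0245 0.2127]
[468.0, 288.0, 16.0, 28.0] 0.75
[174.0, 282.0, 16.0, 17.0] 0.64
tube in pocket 264 0.20779970287736704 [0.50719559 0.23094585 0.20200646]
amber 62 468 480 290 296
```

View pics/c7.png

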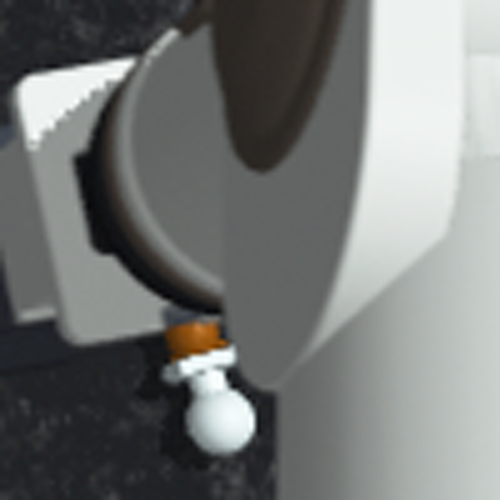

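Tube A is seated, with its top at 0.207 m. Tube B was knocked: its ball is now at (479.2,309.2) and the amber start at (473.6,292).

```bash
python3 - <<'E'
from h import *
b=ray("top",479.2,309.2,.015); sh=ray("top",473.6,292,.015); v=sh-b; print(b,sh,np.degrees(np.arctan2(v[1],v[0])))
im,d,W=grab("side","side7.png"); hsv=cv2.cvtColor(im,cv2.COLOR_RGB2HSV)
m=(hsv[...,1]>110)&(hsv[...,2]>60)&(hsv[...,0]<25)&(W[...,2]<.04)&(np.hypot(W[...,0]-b[0]-.08,W[...,1]-b[1])<.12)&(W[...,2]>.005); P=W[m]; print(m.sum())
line=cv2.fitLine(P[:,:2].astype(np.float32),cv2.DIST_HUBER,0,.001,.001).ravel(); print(line,np.degrees(np.arctan2(line[1],line[0])),P.min(0),P.max(0))
go((b[0],b[1],.1),np.degrees(np.arctan2(v[1],v[0])),6)
E
```

```text
[ 0.43006407 -0.38858955  0.015     ] [ 0.4693738  -0.38191559  0.015     ] 9.635729024241014
124
[ 0.9860219   0.16661581  0.5052038  -0.36569124] 9.591113 [ 0.46114129 -0.38257986  0.00603991] [ 0.54916753 -0.35049277  0.03059189]
from [ 0.4764 -0.2398  0.3424] 5.2 da 4.4 n 6
   [-0.99, 2.4, 4.04, -0.74]
   [-1.02, 2.39, 4.04, -0.74]
   [-1.06, 2.37, 4.04, -0.74]
   [-1.09, 2.36, 4.04, -0.74]
   [-1.12, 2.35, 4.04, -0.74]
   [-1.15, 2.33, 4.04, -0.74]
```

{"method": "arm_command", "body": {
  "rows": [-1.0,2.4,4,-0.7,-1.0,2.4,4,-0.7,-1.1,2.4,4,-0.7,-1.1,2.4,4,-0.7,-1.1,2.4,4,-0.7,-1.1,2.3,4,-0.8,0,0,0,0,0,0,0,0]
}}

```text
t: 32.9
position: [0.4327, -0.388, 0.1047]
eef_rot: [-3.13, -0.264, -0.003]
force: [0.4, -0.0, 1.5]
gripper_width: 0.599
finger_force: 0.0
```

```bash
python3 - <<'E'
from h import *
go((.430,-.3886,.003),9.6,3)
E
```

```text
from [ 0.4327 -0.388   0.1047] 9.7 da -0.1 n 3
   [-0.09, 0.0, 3.39, 0.02]
   [-0.09, 0.0, 3.39, 0.02]
   [-0.09, 0.0, 3.39, 0.02]
```

{"method": "arm_command", "body": {
  "rows": [-0.1,0,3.4,0,-0.1,0,3.4,0,-0.1,0,3.4,0,0,0,0,0,0,0,0,0]
}}

```text
t: 33.52
position: [0.4297, -0.39, 0.0035]
eef_rot: [3.129, 0.263, 0.004]
force: [-0.3, 0.3, -0.2]
gripper_width: 0.6
finger_force: 0.0
```

{"method": "arm_command", "body": {
  "rows": [0,0,0,0,0,0,0,0,0,0,0,0,0,0,0,0,0,0,0,0],
  "fingers": 0,
  "newtons": 15
}}

```text
t: 34.15
position: [0.4276, -0.3907, 0.0015]
eef_rot: [3.131, 0.26, -0.0]
force: [-0.4, 0.2, 1.6]
gripper_width: 0.312
finger_force: 15.0
```

{"method": "arm_command", "body": {
  "rows": [0,0,-1,0,0,0,-3,0,0,0,-5,0,0,0,-4,0,0,0,-1.5,0,0,0,0,0]
}}

```text
t: 34.9
position: [0.4279, -0.391, 0.1471]
eef_rot: [3.129, 0.26, 0.001]
force: [-0.7, 0.1, -1.0]
gripper_width: 0.316
finger_force: 15.0
```

{"method": "arm_command", "body": {
  "rows": [0,0,0,0,0,0,0,0],
  "newtons": 6
}}

```text
t: 35.15
position: [0.4268, -0.3899, 0.1447]
eef_rot: [-3.128, -0.26, 0.003]
force: [0.1, -0.6, -1.2]
gripper_width: 0.32
finger_force: 6.0
```

{"method": "arm_command", "body": {
  "rows": [0,0,0,0,0,0,0,0,0,0,0,0],
  "newtons": 4
}}

```text
t: 35.52
position: [0.4277, -0.3905, 0.1463]
eef_rot: [-3.131, -0.26, 0.0]
force: [-0.2, -0.0, -0.8]
gripper_width: 0.315
finger_force: 4.0
```

```bash
python3 - <<'E'
from h import *
p,a,s=pose(); print(p,a,s["finger_force"],s["gripper_width"])
axisfit(p,.02,p[2]-.04,.012,p[2]-.115,r=.07)
go((.4874,.0961,.37),None,10,start=[*p[:2],.37,a])
E
```

```text
[ 0.42771772 -0.39054187  0.14631816] 9.504900425430577 3.9999543875455856 0.31539861947628245
fit 119 of 132 zmin 0.0422 slope -0.016 -0.04 end [ 0.4307 -0.3855]
from [ 0.4277 -0.3905  0.37  ] 9.5 da 0.0 n 10
   [1.39, -4.7, -0.0, -0.0]
   [1.39, -4.7, -0.0, -0.0]
   [1.39, -4.7, -0.0, -0.0]
   [1.39, -4.7, -0.0, -0.0]
   [1.39, -4.7, -0.0, -0.0]
   [1.39, -4.7, -0.0, -0.0]
   [1.39, -4.7, -0.0, -0.0]
   [1.39, -4.7, -0.0, -0.0]
   [1.39, -4.7, -0.0, -0.0]
   [1.39, -4.7, -0.0, -0.0]
```

{"method": "arm_command", "body": {
  "rows": [0,0,-2,0,0,0,-4,0,0,0,-5,0,0,0,-5,0,0,0,-4.4,0,0,0,-2,0,0,0,0,0],
  "newtons": 12
}}

```text
t: 36.45
position: [0.4288, -0.3908, 0.3736]
eef_rot: [3.127, 0.261, 0.005]
force: [0.1, -0.0, -1.2]
gripper_width: 0.313
finger_force: 12.0
```

{"method": "arm_command", "body": {
  "rows": [0.6,-2,0,0,1.2,-4,0,0,1.6,-5.5,0,0,1.7,-5.8,0,0,1.7,-5.8,0,0,1.7,-5.8,0,0,1.7,-5.8,0,0]
}}

```text
t: 37.33
position: [0.4694, -0.0282, 0.3692]
eef_rot: [3.13, 0.262, -0.004]
force: [1.8, -0.3, -0.2]
gripper_width: 0.315
finger_force: 12.0
```

{"method": "arm_command", "body": {
  "rows": [1.6,-5.3,0,0,1.2,-3.8,0,0,0.6,-2,0,0,0.3,-1,2,0,0,0,3,0,0,0,3,0,0,0,0,0]
}}

```text
t: 38.2
position: [0.4841, 0.0944, 0.2877]
eef_rot: [-3.13, -0.264, 0.011]
force: [-0.7, -0.0, -0.8]
gripper_width: 0.317
finger_force: 12.0
```

{"method": "arm_command", "body": {
  "rows": [0,0,0,0,0,0,0,0,0,0,0,0],
  "newtons": 4
}}

```text
t: 38.58
position: [0.488, 0.094, 0.2913]
eef_rot: [3.131, 0.26, 0.002]
force: [1.0, -0.6, -1.0]
gripper_width: 0.322
finger_force: 4.0
```

```bash
python3 - <<'E'
from h import *
p,a,s=pose(); print(p,a,s["finger_force"],s["gripper_width"])
e=axisfit(p,p[2]-.115,p[2]-.04,.012,p[2]-.11,r=.04); print(np.array([.4874,.0961])-e)
go((.487,.0945,.235),None,6)
E
```

```text
[0.48800057 0.09402505 0.29132862] 9.486486084856649 3.9999910444021225 0.32182036203639375
fit 208 of 227 zmin 0.1861 slope -0.042 -0.03 end [0.4948 0.0983]
[-0.00742567 -0.00224986]
from [0.4879 0.0939 0.2912] 9.5 da 0.0 n 6
   [-0.01, -0.01, 0.94, -0.0]
   [-0.01, -0.01, 0.94, -0.0]
   [-0.01, -0.01, 0.94, -0.0]
   [-0.01, -0.01, 0.94, -0.0]
   [-0.01, -0.01, 0.94, -0.0]
   [-0.01, -0.01, 0.94, -0.0]
```

{"method": "arm_command", "body": {
  "rows": [-0.5,0,1,0,0,0,1.2,0,0,0,1.2,0,0,0,0.8,0,0,0,0.6,0,0,0,0.6,0,0,0,0,0]
}}

```text
t: 39.5
position: [0.4824, 0.0931, 0.2361]
eef_rot: [-3.131, -0.26, 0.001]
force: [0.5, -0.3, -1.2]
gripper_width: 0.317
finger_force: 4.0
```

```bash
python3 - <<'E'
from h import *
p,a,s=pose(); print(p,a,s["force"],s["finger_force"],s["gripper_width"])
e=axisfit(p,.142,p[2]-.04,.012,.13,r=.04); print(np.array([.4874,.0961])-e)
E
```

```text
[0.48238569 0.09309751 0.23609333] 9.51236411620889 [ 0.50553651 -0.2827375  -1.22594083] 4.0000176429748535 0.31735537705312666
fit 159 of 182 zmin 0.142 slope -0.009 -0.025 end [0.4859 0.0972]
[ 0.00148467 -0.00107109]
```

{"method": "arm_command", "body": {
  "rows": [0.15,0.05,0.5,0,0,0,0.7,0,0,0,0.7,0,0.1,0,0.7,0,0,0,0,0]
}}

```text
t: 40.17
position: [0.4847, 0.093, 0.2098]
eef_rot: [-3.131, -0.261, 0.002]
force: [0.7, 0.3, -1.3]
gripper_width: 0.323
finger_force: 4.0
```

```bash
python3 - <<'E'
from h import *
p,a,s=pose(); print(p,a,s["force"],s["finger_force"],s["gripper_width"])
e=axisfit(p,.142,p[2]-.035,.012,.13,r=.04)
E
```

```text
[0.48472707 0.09296269 0.20977226] 9.515001384399751 [ 0.68326397  0.31042726 -1.30644796] 4.000020325183868 0.322802010485256
fit 101 of 110 zmin 0.1421 slope 0.075 -0.047 end [0.4854 0.0962]
```

{"method": "arm_command", "body": {
  "rows": [0.1,0,0.8,0,0.1,-0.1,0.8,0,0,-0.1,0.7,0,0,0,0.6,0,0,0,0,0]
}}

```text
t: 40.85
position: [0.4863, 0.0953, 0.1809]
eef_rot: [-3.131, -0.261, 0.002]
force: [-0.3, -0.6, -0.9]
gripper_width: 0.32
finger_force: 4.0
```

{"method": "arm_command", "body": {
  "rows": [0,0,0,0,0,0,0,0,0,0,0,0,0,0,-3,0,0,0,-5,0,0,0,-5,0,0,0,-3,0,0,0,0,0],
  "fingers": 0.5
}}

```text
t: 41.85
position: [0.4882, 0.0959, 0.3439]
eef_rot: [3.13, 0.26, 0.008]
force: [0.3, 0.1, -0.8]
gripper_width: 0.497
finger_force: 0.0
```

```bash
python3 - <<'E'
from h import *
p,a,s=pose(); print(p,a,s["gripper_width"])
im,d,W=grab("side","side8.png")
for c in((.5146,.2375),(.4874,.0961)):
    k=(np.hypot(W[...,0]-c[0],W[...,1]-c[1])<.03)&(W[...,2]>.13)&(W[...,2]<.26); print("tube",k.sum(),np.percentile(W[...,2][k],99),np.median(W[k&(W[...,2]>.19)],0))
go((.4705,.0149,.30),79.1,8)
E
```

```text
[0.48824803 0.09586235 0.34387157] 9.486758873078214 0.4971515382620225
tube 468 0.2042881717049331 [0.50502527 0.23984041 0.19890499]
tube 396 0.2043109324720067 [0.4858311  0.09829254 0.19898428]
from [0.4873 0.0953 0.3421] 9.5 da 69.6 n 8
   [-0.37, 0.96, 0.53, -8.7]
   [-0.51, 0.89, 0.53, -8.7]
   [-0.64, 0.8, 0.53, -8.7]
   [-0.76, 0.7, 0.53, -8.7]
   [-0.85, 0.57, 0.53, -8.7]
   [-0.93, 0.44, 0.53, -8.7]
   [-0.98, 0.29, 0.53, -8.7]
   [-1.02, 0.14, 0.53, -8.7]
```

Both tubes are seated, with tops at 0.204 m against 0.205 expected. Next I draw the pin.

{"method": "arm_command", "body": {
  "rows": [-0.4,1.0,0.5,-8.7,-0.5,0.9,0.5,-8.7,-0.6,0.8,0.5,-8.7,-0.8,0.7,0.5,-8.7,-0.9,0.6,0.5,-8.7,-0.9,0.4,0.5,-8.7,-1.0,0.3,0.5,-8.7,-1.0,0.1,0.5,-8.7]
}}

```text
t: 42.9
position: [0.4683, 0.0138, 0.2999]
eef_rot: [-2.416, -2.006, 0.002]
force: [0.5, 0.1, -1.0]
gripper_width: 0.499
finger_force: 0.0
```

```bash
python3 - <<'E'
from h import *
pintop(); go((.4698,.0156,.194),79.1,5)
E
```

```text
Traceback (most recent call last):
  File "h.py", line 50, in pintop
    print(n,"zmax",np.percentile(P[:,2],98).round(4),"ball px",b.sum(),np.median(W[b],0).round(4) if b.any() else None)
                   ~~~~~~~~~~~~~^^^^^^^^^^^
IndexError: index -1 is out of bounds for axis 0 with size 0
```

{"method": "arm_command", "body": {
  "rows": [0.2,0.1,2,0,0,0,3,0,0,0,3,0,0,0,2.6,0,0,0,0,0,0,0,0,0]
}}

```text
t: 43.7
position: [0.4709, 0.0166, 0.1959]
eef_rot: [-2.422, -2.0, -0.001]
force: [0.9, -0.3, -0.6]
gripper_width: 0.501
finger_force: 0.0
```

{"method": "arm_command", "body": {
  "rows": [0,0,0,0,0,0,0,0,0,0,0,0,0,0,0,0],
  "fingers": 0,
  "newtons": 12
}}

```text
t: 44.2
position: [0.4714, 0.016, 0.196]
eef_rot: [2.422, 2.0, 0.001]
force: [0.6, 0.7, 2.6]
gripper_width: 0.293
finger_force: 12.0
```

{"method": "arm_command", "body": {
  "rows": [0,0,-0.8,0,0,0,-1.5,0,0,0,-2,0,0,0,-2.5,0,0,0,-2.5,0,0,0,-1.5,0,0,0,0,0]
}}

```text
t: 45.08
position: [0.4712, 0.0161, 0.3046]
eef_rot: [2.422, 1.999, 0.001]
force: [1.0, 0.6, -0.8]
gripper_width: 0.294
finger_force: 12.0
```

```bash
python3 - <<'E'
from h import *
p,a,s=pose(); print(p,a,s["force"],s["finger_force"],s["gripper_width"])
e=axisfit(p,.22,p[2]-.025,.006,p[2]-.07); go((.5282+p[0]-e[0],.3145+p[1]-e[1],p[2]),79.1,7)
go((.5282,.3145,p[2]),79.1,7)
E
```

```text
[0.47124857 0.01608623 0.30457415] 79.07060910442736 [ 1.02742983  0.64308107 -0.80451323] 11.999850422143936 0.29397229794268936
fit 68 of 74 zmin 0.2335 slope -0.004 0.031 end [0.47   0.0164]
from [0.4707 0.0158 0.3036] 79.1 da 0.0 n 7
   [4.34, 0.02, -0.01, -0.0]
   [4.34, 0.02, -0.01, -0.0]
   [4.34, 0.02, -0.01, -0.0]
   [4.34, 0.02, -0.01, -0.0]
   [4.34, 0.02, -0.01, -0.0]
   [4.34, 0.02, -0.01, -0.0]
   [4.34, 0.02, -0.01, -0.0]
from [0.4707 0.0158 0.3036] 79.1 da 0.0 n 7
   [4.35, -0.0, -0.01, -0.0]
   [4.35, -0.0, -0.01, -0.0]
   [4.35, -0.0, -0.01, -0.0]
   [4.35, -0.0, -0.01, -0.0]
   [4.35, -0.0, -0.01, -0.0]
   [4.35, -0.0, -0.01, -0.0]
   [4.35, -0.0, -0.01, -0.0]
```

{"method": "arm_command", "body": {
  "rows": [2,0,0,0,4,0,0,0,5,0,0,0,5.5,0,0,0,5.5,0,0,0,4.5,0,0,0,3,0,0,0,1,0,0,0]
}}

```text
t: 46.12
position: [0.527, 0.3177, 0.302]
eef_rot: [-2.417, -2.004, 0.003]
force: [-0.2, 0.5, -1.8]
gripper_width: 0.295
finger_force: 12.0
```

{"method": "arm_command", "body": {
  "rows": [0,0,2,0,0,0,3.5,0,0,0,3.5,0,0,0,2,0,0,0,0,0,0,0,0,0]
}}

```text
t: 46.88
position: [0.529, 0.3158, 0.1945]
eef_rot: [2.423, 2.0, 0.002]
force: [-0.0, 0.4, -1.3]
gripper_width: 0.29
finger_force: 12.0
```

```bash
python3 - <<'E'
from h import *
p,a,s=pose(); print(p,a,s["force"],s["finger_force"],s["gripper_width"])
e=axisfit(p,.125,p[2]-.025,.006,p[2]-.07); go((.528+p[0]-e[0],.315+p[1]-e[1],p[2]))
im,d,W=grab("side"); k=(np.hypot(W[...,0]-.528,W[...,1]-.3145)<.016)&(abs(W[...,2]-.106)<.006); print("bush rim",k.sum(),W[k].mean(0),(W[k].max(0)+W[k].min(0))/2)
E
```

```text
[0.52901317 0.31577771 0.19452549] 79.0742531695148 [-0.02731667  0.41139059 -1.34258456] 11.999937146902084 0.2895167524832458
fit 57 of 66 zmin 0.1271 slope -0.0 0.032 end [0.5285 0.3166]
from [0.5292 0.3161 0.1949] 79.1 da 0.0 n 1
   [-0.2, -0.02, 0.04, -0.0]
bush rim 100 [0.52799485 0.31348424 0.10436843] [0.52762352 0.31474573 0.1052772 ]
```

{"method": "arm_command", "body": {
  "rows": [-0.1,0,0.8,0,0,0,0.8,0,0,0,0.8,0,0,0,1,0,0,0,1.2,0,0,0,1.3,0,0,0,0,0],
  "newtons": 5
}}

```text
t: 47.85
position: [0.528, 0.3138, 0.133]
eef_rot: [2.423, 2.0, -0.003]
force: [0.6, -0.6, -0.8]
gripper_width: 0.297
finger_force: 5.0
```

{"method": "arm_command", "body": {
  "rows": [0,0,0,0,0,0,0,0,0,0,0,0,0,0,-3,0,0,0,-5,0,0,0,-5,0,0,0,-3,0,0,0,0,0],
  "fingers": 0.5
}}

```text
t: 48.85
position: [0.5291, 0.316, 0.2977]
eef_rot: [2.421, 2.0, 0.008]
force: [-0.6, -0.5, 0.5]
gripper_width: 0.499
finger_force: 0.0
```

```bash
python3 - <<'E'
from h import *
p,a,s=pose(); print(p,a)
im,d,W=grab("side"); k=(np.hypot(W[...,0]-.528,W[...,1]-.315)<.025)&(W[...,2]>.09)&(W[...,2]<.2); print("pin zmax",np.percentile(W[...,2][k],98),W[k&(W[...,2]>.13)].mean(0))
t=go((.412,.180,.27),79.1,5); go((.4109,.1791,.0784),79.1,5,start=t)
E
```

```text
[0.52909607 0.31601789 0.2976602 ] 79.10979324689899
pin zmax 0.14773389579126986 [0.5249662  0.3201314  0.14140031]
from [0.5286 0.315  0.2956] 79.1 da -0.0 n 5
   [-3.09, -1.78, 0.51, 0.0]
   [-3.09, -1.78, 0.51, 0.0]
   [-3.09, -1.78, 0.51, 0.0]
   [-3.09, -1.78, 0.51, 0.0]
   [-3.09, -1.78, 0.51, 0.0]
from [0.412 0.18  0.27 ] 79.1 da 0.0 n 5
   [-0.02, -0.02, 3.83, -0.0]
   [-0.02, -0.02, 3.83, -0.0]
   [-0.02, -0.02, 3.83, -0.0]
   [-0.02, -0.02, 3.83, -0.0]
   [-0.02, -0.02, 3.83, -0.0]
```

The pin is parked home, with its top at 0.148 m. Now the handle.

{"method": "arm_command", "body": {
  "rows": [-3.1,-1.8,0.5,0,-3.1,-1.8,0.5,0,-3.1,-1.8,0.5,0,-3.1,-1.8,0.5,0,-3.1,-1.8,0.6,0,0,0,0,0,0,0,4,0,0,0,4,0],
  "fingers": 0.45
}}

```text
t: 49.9
position: [0.4115, 0.1798, 0.1874]
eef_rot: [2.423, 1.999, 0.002]
force: [0.9, -0.0, 0.0]
gripper_width: 0.449
finger_force: 0.0
```

```bash
python3 - <<'E'
from h import *
go((.4109,.1791,.0784),79.1,4)
E
```

```text
from [0.4115 0.1798 0.1874] 79.1 da 0.0 n 4
   [-0.02, -0.01, 2.72, -0.01]
   [-0.02, -0.01, 2.72, -0.01]
   [-0.02, -0.01, 2.72, -0.01]
   [-0.02, -0.01, 2.72, -0.01]
```

{"method": "arm_command", "body": {
  "rows": [0,0,2.7,0,0,0,2.8,0,0,0,2.8,0,0,0,2.6,0,0,0,0,0,0,0,0,0]
}}

```text
t: 50.65
position: [0.4108, 0.1806, 0.0798]
eef_rot: [-2.421, -2.001, -0.001]
force: [-0.7, 0.9, 0.4]
gripper_width: 0.446
finger_force: 0.0
```

{"method": "arm_command", "body": {
  "rows": [0,0,0,0,0,0,0,0,0,0,0,0,0,0,0,0,0,0,0,0],
  "fingers": 0,
  "newtons": 15
}}

```text
t: 51.28
position: [0.4109, 0.1793, 0.0797]
eef_rot: [2.422, 2.0, 0.001]
force: [0.2, -0.5, 2.8]
gripper_width: 0.126
finger_force: 15.0
```

{"method": "arm_command", "body": {
  "rows": [0,-0.02,-0.5,0,0,0,-0.5,0,0,0.03,-0.5,0,0,0.05,-0.5,0,0,0.08,-0.5,0,0,0.11,-0.5,0,0,0.13,-0.48,0,0,0.16,-0.48,0]
}}

```text
t: 52.28
position: [0.415, 0.1784, 0.1192]
eef_rot: [-2.421, -2.001, 0.002]
force: [-1.7, 0.2, -3.5]
gripper_width: 0.127
finger_force: 15.0
```

{"method": "arm_command", "body": {
  "rows": [0,0.19,-0.47,0,0,0.21,-0.46,0,0,0.23,-0.44,0,0,0.26,-0.44,0,0,0.28,-0.41,0,0,0.31,-0.41,0,0,0.32,-0.38,0,0,0.35,-0.37,0]
}}

```text
t: 53.28
position: [0.4325, 0.1751, 0.1527]
eef_rot: [-2.417, -2.001, 0.01]
force: [-14.1, 2.1, 7.6]
gripper_width: 0.12
finger_force: 15.0
```

```bash
cat >> h.py <<'E'
def theta():
    ex=np.array([.982,-.1886,0]);ey=np.array([.1886,.982,0]);M=np.array([.501,.1668,0])
    for n in("top","side"):
        im,d,W=grab(n,n+"t.png"); q=W-M; xs=q@ex; ys=q@ey; z=W[...,2]
        # top face: points whose distance from the axis along the face normal is about 30 mm
        for th0 in(.873,):
            h=xs*np.sin(th0)+(z-.1)*np.cos(th0); a=xs*np.cos(th0)-(z-.1)*np.sin(th0)
            k=(abs(h-.03)<.008)&(abs(a)<.03)&(abs(ys)<.1)&(im.min(2)>120); x,y=a[k],h[k]; co=np.polyfit(x,y,1)
            for _ in range(6):
                g=abs(np.polyval(co,x)-y)<.004; co=np.polyfit(x[g],y[g],1)
            print(n,k.sum(),g.sum(),"theta",th0-np.arctan(co[0]),"h0",co[1])
E
python3 - <<'E'
from h import *
p,a,s=pose(); print(p,a,s["force"],s["gripper_width"]); theta()
E
```

```text
[0.43246436 0.1750836  0.15266312] 79.22796557541763 [-14.05867939   2.13821995   7.59927285] 0.12011208784528261
top 643 526 theta 0.7766910661661859 h0 0.030970586528088564
side 493 427 theta 0.777720623462658 h0 0.0284131710795317
```

{"method": "arm_command", "body": {
  "rows": [0,0.05,-0.3,0,0,0.05,-0.4,0,0,0,0,0,0,0,0,0],
  "newtons": 20
}}

```text
t: 53.88
position: [0.439, 0.1738, 0.1604]
eef_rot: [2.422, 1.999, 0.001]
force: [0.4, -1.0, -0.0]
gripper_width: 0.126
finger_force: 20.0
```

```bash
python3 - <<'E'
from h import *
p,a,s=pose(); print(p,a,s["force"],s["gripper_width"]); theta()
E
```

```text
[0.43895843 0.17382133 0.16038153] 79.05844252783938 [ 0.40024374 -0.98564416 -0.01380022] 0.12597418252560755
top 709 549 theta 0.8769462971264382 h0 0.03060244314735182
side 489 389 theta 0.8574740002176799 h0 0.02806500573102713
```

{"method": "arm_command", "body": {
  "rows": [0,0,0,0,0,0,0,0,0,0,0,0,0,0,-2,0,0,0,-4,0,0,0,-5,0,0,0,-3,0,0,0,0,0],
  "fingers": 0.45
}}

```text
t: 54.98
position: [0.4394, 0.1753, 0.303]
eef_rot: [2.42, 1.999, 0.007]
force: [-0.0, -0.6, -0.7]
gripper_width: 0.452
finger_force: 0.0
```

```bash
python3 - <<'E'
from h import *
p,a,s=pose(); theta()
im,d,W=grab("side","side9.png"); k=(np.hypot(W[...,0]-.528,W[...,1]-.315)<.025)&(W[...,2]>.09)&(W[...,2]<.2); print("pin zmax",np.percentile(W[...,2][k],98))
t=go((.528,.315,.30),79.1,5); go((.528,.315,.123),79.1,5,start=t)
E
```

```text
top 1010 807 theta 0.8881396269200276 h0 0.03064075090229241
side 558 452 theta 0.8487491005091742 h0 0.02806749042157
pin zmax 0.14772142571562852
from [0.4375 0.1737 0.2995] 79.1 da 0.0 n 5
   [3.12, 1.24, -0.01, -0.0]
   [3.12, 1.24, -0.01, -0.0]
   [3.12, 1.24, -0.01, -0.0]
   [3.12, 1.24, -0.01, -0.0]
   [3.12, 1.24, -0.01, -0.0]
from [0.528 0.315 0.3  ] 79.1 da 0.0 n 5
   [0.0, 0.0, 3.54, -0.0]
   [0.0, 0.0, 3.54, -0.0]
   [0.0, 0.0, 3.54, -0.0]
   [0.0, 0.0, 3.54, -0.0]
   [0.0, 0.0, 3.54, -0.0]
```

{"method": "arm_command", "body": {
  "rows": [3.1,1.2,0,0,3.1,1.2,0,0,3.1,1.3,0,0,3.1,1.3,0,0,3.2,1.2,0,0,0,0,0,0,0,0,4,0,0,0,4,0],
  "fingers": 0.5
}}

```text
t: 56.12
position: [0.5277, 0.3147, 0.2182]
eef_rot: [2.422, 2.001, -0.002]
force: [-0.8, -0.3, 0.7]
gripper_width: 0.498
finger_force: 0.0
```

```bash
python3 - <<'E'
from h import *
go((.528,.315,.124),79.1,4)
E
```

```text
from [0.5277 0.3147 0.2182] 79.1 da -0.0 n 4
   [0.01, 0.01, 2.35, 0.0]
   [0.01, 0.01, 2.35, 0.0]
   [0.01, 0.01, 2.35, 0.0]
   [0.01, 0.01, 2.35, 0.0]
```

{"method": "arm_command", "body": {
  "rows": [0,0,2.4,0,0,0,2.4,0,0,0,2.4,0,0,0,2.2,0,0,0,0,0,0,0,0,0]
}}

```text
t: 56.88
position: [0.5286, 0.3162, 0.1265]
eef_rot: [-2.422, -2.001, -0.002]
force: [1.1, 0.3, 0.2]
gripper_width: 0.498
finger_force: 0.0
```

{"method": "arm_command", "body": {
  "rows": [0,0,0,0,0,0,0,0,0,0,0,0,0,0,0,0],
  "fingers": 0,
  "newtons": 12
}}

```text
t: 57.38
position: [0.5288, 0.3158, 0.1264]
eef_rot: [2.422, 2.0, 0.002]
force: [-0.0, -1.0, 2.9]
gripper_width: 0.292
finger_force: 12.0
```

{"method": "arm_command", "body": {
  "rows": [0,0,-0.8,0,0,0,-2,0,0,0,-3,0,0,0,-4,0,0,0,-4,0,0,0,-3,0,0,0,-1.2,0,0,0,0,0]
}}

```text
t: 58.38
position: [0.5282, 0.3159, 0.3066]
eef_rot: [2.422, 2.001, 0.002]
force: [-0.7, -0.8, -0.8]
gripper_width: 0.294
finger_force: 12.0
```

```bash
python3 - <<'E'
from h import *
p,a,s=pose(); print(p,a,s["force"],s["finger_force"],s["gripper_width"])
e=axisfit(p,p[2]-.075,p[2]-.025,.006,p[2]-.07)
go((.4705+p[0]-e[0],.0158+p[1]-e[1],p[2]),79.1,7)
E
```

```text
[0.52823895 0.31588138 0.30661708] 79.11718841880868 [-0.73983863 -0.78904654 -0.83365564] 11.999929994344711 0.2944446011204469
fit 71 of 81 zmin 0.2346 slope 0.009 0.037 end [0.5273 0.315 ]
from [0.528  0.3153 0.3054] 79.1 da -0.0 n 7
   [-4.34, 0.01, -0.02, 0.0]
   [-4.34, 0.01, -0.02, 0.0]
   [-4.34, 0.01, -0.02, 0.0]
   [-4.34, 0.01, -0.02, 0.0]
   [-4.34, 0.01, -0.02, 0.0]
   [-4.34, 0.01, -0.02, 0.0]
   [-4.34, 0.01, -0.02, 0.0]
```

{"method": "arm_command", "body": {
  "rows": [-2,0,0,0,-4,0,0,0,-5,0,0,0,-5.5,0,0,0,-5.5,0,0,0,-4.5,0,0,0,-3,0,0,0,-0.9,0,0,0]
}}

```text
t: 59.42
position: [0.4698, 0.0145, 0.3046]
eef_rot: [-2.425, -1.994, 0.003]
force: [-0.2, 0.5, -0.3]
gripper_width: 0.293
finger_force: 12.0
```

{"method": "arm_command", "body": {
  "rows": [0,0,1.5,0,0,0,2,0,0,0,0.7,0,0,0,0,0,0,0,0,0]
}}

```text
t: 60.05
position: [0.4712, 0.0179, 0.2642]
eef_rot: [2.421, 2.002, 0.001]
force: [0.3, 1.7, -0.8]
gripper_width: 0.294
finger_force: 12.0
```

```bash
python3 - <<'E'
from h import *
p,a,s=pose(); print(p,a,s["force"],s["finger_force"],s["gripper_width"])
e=axisfit(p,.19,p[2]-.025,.006,p[2]-.07); go((.4702+p[0]-e[0],.0158+p[1]-e[1],p[2]))
E
```

```text
[0.4711862  0.0179146  0.26417267] 79.18087380409591 [ 0.27008236  1.65044724 -0.76439231] 11.999949216842651 0.2938836105446184
fit 61 of 69 zmin 0.19 slope 0.014 0.044 end [0.4697 0.0164]
from [0.4713 0.0176 0.2643] 79.1 da 0.0 n 1
   [-0.03, 0.05, 0.01, -0.0]
```

Aligned within 1 mm. I lower it with a lighter grip.

{"method": "arm_command", "body": {
  "rows": [-0.1,0,0.8,0,0,0,0.8,0,0,0,0.8,0,0,0,1,0,0,0,1,0,0,0,0.8,0,0,0,0,0],
  "newtons": 5
}}

```text
t: 60.98
position: [0.4705, 0.0161, 0.2113]
eef_rot: [-2.422, -2.0, 0.0]
force: [1.5, -0.3, -1.4]
gripper_width: 0.297
finger_force: 5.0
```

```bash
python3 - <<'E'
from h import *
p,a,s=pose(); print(p,a,s["force"],s["finger_force"],s["gripper_width"])
E
```

```text
[0.47054744 0.01614917 0.21131221] 79.12150865259896 [ 1.53389555 -0.25486258 -1.42304077] 4.999992996454239 0.2971844376151506
```

{"method": "arm_command", "body": {
  "rows": [0,0,0.4,0,0,0,0.5,0,0,0,0.5,0,0,0,0.1,0,0,0,0,0]
}}

```text
t: 61.6
position: [0.4712, 0.0162, 0.1973]
eef_rot: [2.422, 2.0, 0.001]
force: [-1.0, 0.1, 4.8]
gripper_width: 0.297
finger_force: 5.0
```

{"method": "arm_command", "body": {
  "rows": [0,0,0,0,0,0,0,0,0,0,0,0,0,0,-3,0,0,0,-5,0,0,0,-5,0,0,0,-4,0,0,0,0,0],
  "fingers": 0.5
}}

```text
t: 62.6
position: [0.4724, 0.0165, 0.3694]
eef_rot: [2.42, 1.997, 0.005]
force: [0.1, -0.6, 0.1]
gripper_width: 0.5
finger_force: 0.0
```

{"method": "arm_command", "body": {
  "rows": [-5,1,-1,0,-6,0,0,0,-6,0,0,0,-6,0,0,0,-5,0,0,0,0,0,0,0]
}}

```text
t: 63.35
position: [0.4252, -0.2656, 0.3748]
eef_rot: [-2.428, -1.988, -0.0]
force: [0.0, 0.8, -0.8]
gripper_width: 0.5
finger_force: 0.0
```

```bash
python3 - <<'E'
from h import *
pintop(); theta()
a=[]
for n in("top","side"):
    im=cv2.imread(f"pics/{n}t.png"); u,v=map(int,proj(n,(.50,.15,.12))); c=im[v-75:v+75,u-95:u+95]; a.append(cv2.resize(c,(380,300),interpolation=cv2.INTER_CUBIC))
cv2.imwrite("pics/c9.png",np.hstack(a))
d=np.load("pics/topt.png.npz"); W=cloud("top",d["d"]); q=W-np.array([.501,.1668,.1]); ex=np.array([.982,-.1886,0]);ey=np.array([.1886,.982,0])
xs,ys,z=q@ex,q@ey,q[...,2]; th=.868; h=xs*np.sin(th)+z*np.cos(th); l=xs*np.cos(th)-z*np.sin(th)
for y0 in(.072,-.072):
    k=(abs(ys-y0)<.025)&(h>.05)&(h<.13)&(abs(l)<.04); print(y0,k.sum(),"tube top",np.percentile(h[k],98),"l",np.median(l[k]),np.median(ys[k]))
E
```

```text
top zmax 0.222 ball px 160 [0.4688 0.0152 0.2179]
side zmax 0.22 ball px 104 [0.4667 0.0231 0.2135]
top 1390 1093 theta 0.8831307253232951 h0 0.030617464645315413
side 554 442 theta 0.8537389691055228 h0 0.02807083417110331
0.072 359 tube top 0.10475911552621474 l -0.005576915954967097 0.06538155573876904
-0.072 352 tube top 0.10519517146149673 l -0.00527890345911464 -0.07700951983954987
```

View pics/c9.png

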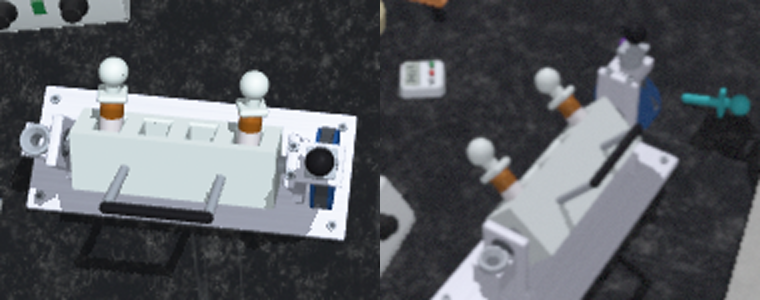

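The crop shows the block slanted, tubes in both end pockets (balls at (113,72) and (254,85)), and the pin's ball on the lock bush at (319,162). The measured heights confirm the pin is home (0.220 m) and the tubes are seated (0.105 m above the axis along the pocket direction).

```bash
python3 - <<'E'
from h import *
print(env.close_job())
E
```

```text
the job is handed in; nothing more can be done
None
```

The job is handed in: both tubes found on the worktop are seated in the end pockets, the block is locked at its 50° slant (about 0.87 rad measured) with the pin fully home, and the timer was not touched. The pin slipped from the grip once early on and was picked up again; the judge returned no result.

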